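# Set the stop of a drilling board and hold a bracket in its corner

## Robot

A 7-joint arm with a two-finger parallel gripper is mounted at the origin on the work surface; the furniture and walls round the work are solid. World frame = base frame: x ahead of the robot, y to its left, z up, the work surface at z = 0. Lengths are in mm, angles in rad, forces in N, time in s.
With the tool pointing down it reaches from about 425 to 925 mm from the base axis. Payload 6.8 kg.
Tool frame: the origin (TCP) lies at the very end of the fingers, on their centre line; the grasp point (between the pads) lies 19 mm behind it (env.grasp_offset is the distance from the TCP to the grasp point, in mm); z points along the fingers, x is the direction in which the jaws open and shut, and the axes are right-handed (so a half turn about z gives the same grasp; the last joint's range is limited). The gripper opens to 88 mm and grips with 3 to 60 N. Pads are 20 mm wide; open, the fingers measure 115 mm over their backs; the gripper's body (75 mm by 178 mm) begins 61 mm behind the grasp point.
Start: joints at [1.071, 0.477, 0.022, 1.555, -0.011, 1.109, -0.083], TCP at [257.761, -623.864, 222.664] pointing down, gripper open.
Joint ranges: [-2.96, 2.96], [-0.34, 2.1], [-1.41, 1.46], [0.24, 2.44], [-1.37, 4.51], [0.17, 1.92], [-2.96, 2.96]. Speed limits (rad/s): [2.39, 2.39, 3.14, 3.14, 3.14, 3.14, 3.14].

## Interface

Orientations are given as a unit quaternion [w, x, y, z].
In Python, from plant import env gives the robot as it stands.
- The arm moves only by the shell command python3 -m pendant 'ROWS' [OPENING] [FORCE]. ROWS is JSON, a list of rows, each a list of 6 numbers: the shift along the tool's x, y, z in cm, then the turn, a rotation vector about the tool's x, y, z in degrees. A call has 1 to 12 rows; each row shifts and turns the pose as measured when the row begins, along the tool's axes as they then stand; what a row does not reach is not made up. A row lasts 1/12 s, in which the tool goes at most 41.7 mm and 7.16 degrees, less where a joint would pass 70% of its speed; a pose out of reach is approached as far as the arm can. A call with a gripper value outside its range is refused whole. OPENING is the finger opening in cm, from 0 to 8.78, set as the call begins (- or left out, the last holds). The fingers move at their own pace and stop on an object; FORCE is the grip in N (left out, the last holds). Time passes only in rows, so rows that do not move let the fingers close. It gives the time, the measured TCP pose, the force and the opening at its end, in the units of the state.
- env.get_state(): the state, without advancing time (a new reading comes with each control period).
- env.grab_frame(name): name is "side" or "top" or "wrist"; returns a dict with "pixels" (420x560x3 uint8, red, green, blue), "fovy" (degrees; the focal length in pixels is half the picture's height over the tangent of half this angle, whatever the lens; pixels are square), "cx", "cy" (the principal point, pixels), "k1" (the pictures are not rectified: a ray, as slopes to the right and down, at radius r is drawn at 1 + k1 r^2 times it, then the intrinsics apply), "xyz" and "attitude" of the camera in the world; the wrist camera has in their place "hand_eye" (4x4, takes a point from camera to tool coordinates, whose origin is the TCP and whose axes are the tool frame's). Camera axes: x right, y down, z forward; pixel columns grow to the right and rows downward; lengths in mm; the calibration is good to about 2 mm. A picture is of the moment at which its call begins: read the wrist's pose just before it. There is no depth.
- env.close_job(): hands the job in, once; it reports no verdict.
The state is a dict: "time_s": time; "joint_pos": joint angles; "joint_vel": joint speeds; "joint_torque": joint torques, N m; "position": TCP position; "tool_rot": TCP orientation; "ft_force": force on the tool from outside, world axes, zero at the start; "wrist_torque": the same for the moment, N m; "width": opening from 0.0 (shut) to 1.0 (fully open).
Only numpy, scipy, OpenCV 4.12 (cv2) and the standard library are available. Lean on these libraries where they do the work, as an engineer would, in place of code of your own. Each camera call takes 0.05 s, during which the arm holds its last target.

## Task

Set up the drilling board for this bracket: take the index pin out of its wooden block and put it fully home in the middle one of the board's three holes, where it will stop the sliding bar. Then lay the bracket flat on the board and push it into the corner until the bar has come up against the pin and the bracket's two long straight sides bear firmly on the back fence and on the bar at the same time. Finish while still holding it pressed there, ready for drilling: do not let go of it, and leave the other things on the bench undisturbed.

Things in the scene. Friction and masses are not known exactly. Their poses are not given: they have to be found in the camera images.
- bracket_grip (a point): Sawn pale-wood L-shaped corner bracket lying on its side, 44 mm thick (upright), plain and loose. Point half-way up (22 mm over its underside) inside the long leg. x runs along the long leg towards the corner, z up. The two straight outer sides that go to the fences: x = +75 mm (85 mm long; meets the back fence) and y = +20 mm (120 mm long; meets the stop bar).
- bracket: The same bracket; origin on its underside below bracket_grip, same axes. Long leg: x -45 to +75, y -20 to +20 mm, right side parallel to the left for x -27 to +15, so gripped there across 40 mm. Short leg: x +37 to +75, y -20 to -65 mm; hollow 22 mm curve between the legs. About 0.13 to 0.25 kg; centre of mass near x +26, y -11 mm.
- pin_knob (a point): Index pin, standing upright in the hole of the pin block at the start; point at the middle of its dark wooden knob (23 mm across, 28 mm tall). z up along the pin. Below the knob: steel shoulder 16 mm across, whose flat underside is 35 mm below this point, then the shank, 10 mm across and 20 mm long with a tapered foot (end 55 mm below this point). 80 g.
- pin: The same pin; origin at the foot of the shank, z up along the pin.
- pin_block: Wooden block 46 x 130 x 30 mm, fixed on the bench, that keeps the index pin (hole at y = -42 mm, 22 mm deep) and three thin upright drill bits up to 46 mm tall at y = +6, +28 and +50 mm. Origin: centre of its underside, y along its length.
- middle_hole (a point): Mouth of the middle one of the three pin holes in the top of the drilling board, the one for this bracket; holes 11.5 mm across, 21 mm deep, in a row along y 25 mm apart. x across the board to the back fence, y the way the stop slides away, z up. It is home when the pin's shoulder sits on the board (knob middle 35 mm above this point).
- back_fence: Dark wooden fence along the far edge of the drilling board (board 200 x 250 x 24 mm, fixed on the bench). Origin: middle of its front face, at the height of the board's top; +x points away from the work, into the fence, y along it, z up. Fence 250 mm long, 20 mm wide, 14 mm tall. The bracket's x and y axes point as these when seated; its grip point is then at x = -75 mm.
- stop_bar: Sliding stop bar, dark wood, 20 mm wide, 14 tall, square to the back fence; slides along y (drag about 1.5 N, no lock). Origin: mid-width, 75 mm from the fence's face, at board-top height; axes as back_fence. Bracket bears on its right side, y = -10 mm; pin stops its left side, +10 mm. In back_fence's frame it starts at y -15 to +5 mm and stops on the pin at +32; unpinned it slides on to +63.
- offcut: Small sawn wooden block lying on the bench, 23 x 58 x 25 mm: leave it alone. Origin: centre of its underside.
- pencil: Flat carpenter's pencil lying on the bench, 14 x 177 x 8 mm: leave it alone. Origin: centre of its underside.
- palm_handle: Loose turned wooden bulb handle standing on the bench, 51 mm across, 85 mm tall: leave it alone. Origin: centre of its underside.

How it is judged (in metres and radians):
On the way:
1. the index pin stands fully home in the middle hole while the bracket is not yet in the corner (z of pin_knob in the frame of middle_hole between 0.03 and 0.038 m and horizontal distance between pin_knob and middle_hole below 0.005 m and angle between pin_knob's own z axis and vertical below 0.1 rad and horizontal distance between bracket_grip and middle_hole above 0.07 m), for 0.2 s.
At the end, for the whole second after the job is handed in: Pin home in the middle hole (shoulder within 3 mm); bracket flat, both sides within 3 mm and 0.035 rad of fence and stop bar; bar within about 3 mm of its place against the pin. Bracket on fence and on bar over 2 N each, bar on pin over 1 N, fingers on bracket over 2 N (z of pin_knob in the frame of middle_hole between 0.03 and 0.038 m and horizontal distance between pin_knob and middle_hole below 0.005 m and angle between pin_knob's own z axis and vertical below 0.1 rad and x of bracket_grip in the frame of back_fence between -0.078 and -0.072 m and y of bracket_grip in the frame of stop_bar between -0.033 and -0.027 m and angle between the x axis of bracket_grip and the x axis of back_fence, either way round below 0.035 rad and angle between bracket_grip's own z axis and vertical below 0.05 rad and z of bracket_grip in the frame of back_fence below 0.026 m and y of stop_bar in the frame of back_fence between 0.029 and 0.036 m and contact force between bracket and back_fence above 2 N and contact force between bracket and stop_bar above 2 N and contact force between stop_bar and pin above 1 N and contact force between the fingers and bracket above 2 N); the arm keeps its last pose, push and grip.
It fails at once if the small wooden offcut is pushed more than 30 mm from its place (distance of offcut from where it was at the start of the episode above 0.03 m).
It fails at once if the pencil is pushed more than 30 mm from its place (distance of pencil from where it was at the start of the episode above 0.03 m).
It fails at once if the loose bulb handle is pushed more than 30 mm from its place (distance of palm_handle from where it was at the start of the episode above 0.03 m).
It also fails if it takes over 67 s, if anything falls off the work surface, if the arm or the gripper's body presses on something with over 40 N, if the wrist force passes 120 N, or if a joint passes its speed limit or range.

## Working session

There is one attempt and no reset: what is moved stays moved. The work goes in short steps, Python scripts to look and compute and a shell command to move; the robot and the scene stay as the last step left them, time stands still between calls to the robot, and variables do not carry over. Pictures are saved under pics/ and viewed, and the job is handed in when it is done.

```bash
ls; mkdir -p pics; cat > h.py <<'E'
import numpy as np, cv2
from scipy.spatial.transform import Rotation as R
from plant import env
def q2R(q): return R.from_quat([q[1],q[2],q[3],q[0]]).as_matrix()
def cam(n):
    s=env.get_state(); f=env.grab_frame(n)
    if 'hand_eye' in f:
        T=np.array(f['hand_eye']); Rt=q2R(s['tool_rot']); f['C']=Rt@T[:3,3]+np.array(s['position']); f['R']=Rt@T[:3,:3]
    else:
        f['C']=np.array(f['xyz']); a=np.array(f['attitude']); f['R']=a if a.shape==(3,3) else q2R(a)
    f.pop('xyz',0)
    return f
def K(f):
    fl=210/np.tan(np.radians(f['fovy'])/2); return fl
def ray(f,u,v):
    fl=K(f); d=np.array([(u-f['cx'])/fl,(v-f['cy'])/fl]); s=d.copy()
    for _ in range(30): s=d/(1+f['k1']*(s@s))
    r=f['R']@np.array([s[0],s[1],1]); return f['C'],r/np.linalg.norm(r)
def onz(f,u,v,z):
    C,r=ray(f,u,v); return C+r*(z-C[2])/r[2]
def proj(f,p):
    c=f['R'].T@(np.array(p)-f['C']); s=c[:2]/c[2]; s=s*(1+f['k1']*(s@s)); return s*K(f)+[f['cx'],f['cy']]
def tri(f1,p1,f2,p2):
    C1,r1=ray(f1,*p1);C2,r2=ray(f2,*p2)
    t=np.linalg.lstsq(np.c_[r1,-r2],C2-C1,rcond=None)[0]
    a=C1+r1*t[0];b=C2+r2*t[1]; return (a+b)/2,np.linalg.norm(a-b)
E
python3 - <<'E'
from h import *
import pickle
np.set_printoptions(suppress=True,precision=2)
s=env.get_state();print(s, env.grasp_offset)
for n in['side','top','wrist']:
    f=cam(n);print(n,f['C'],f['R'].tolist(),f['fovy'],f['cx'],f['cy'],f['k1'])
    cv2.imwrite(f'pics/{n}0.png',f['pixels'][:,:,::-1]);pickle.dump(f,open(f'{n}0.pkl','wb'))
E
```

```text
pics
{'time_s': 0.0, 'joint_pos': array([ 1.07,  0.48,  0.02,  1.56, -0.01,  1.11, -0.08]), 'joint_vel': array([ 0.,  0.,  0.,  0., -0.,  0., -0.]), 'joint_torque': array([  0.  , -58.28,   1.53, -27.26,  -0.05,   0.02,   0.  ]), 'position': array([ 257.51, -623.33,  221.71]), 'tool_rot': array([-0.  ,  0.83, -0.56, -0.  ]), 'ft_force': array([-0.22, -0.72,  0.43]), 'wrist_torque': array([0.03, 0.05, 0.01]), 'width': 1.000743261754866} 18.700000000000003
side [ 487.87 -999.51  444.72] [[0.9974306829536177, -0.023665823172035763, 0.0676162814436732], [-0.0713750101710283, -0.40912590583404124, 0.9096821428930882], [0.006135195658305868, -0.9121709938323327, -0.40976388003967495]] 49.04193912878743 274.2667189525101 205.04919131594266 0.0477542048538256
top [ 434.52 -136.45 1017.78] [[-0.0010146946581053333, -0.9923273013070064, 0.12363453188937523], [-0.999625642062991, 0.004386864342850291, 0.02700613173689758], [-0.027341289744707557, -0.12356084534346451, -0.9919602670334656]] 45.67418959685807 282.63618342057305 207.7716619809284 -0.11117811317632452
wrist [ 324.92 -596.69  383.82] [[0.38158853382171215, -0.8912196916692484, -0.24518901287937564], [-0.924331037476733, -0.36835577122510116, -0.09963011072132978], [-0.0015244713770669234, 0.2646535225273368, -0.9643423608868846]] 58.12093596321749 276.39292695436075 202.97972045073314 -0.019462926010211885
```

View pics/top0.png

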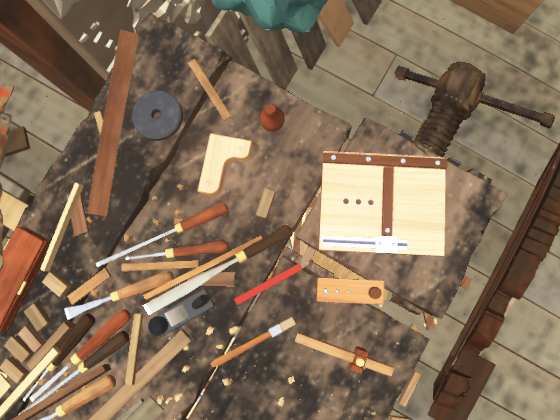

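View pics/side0.png

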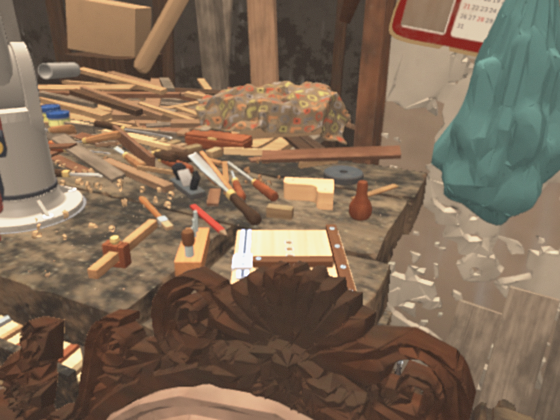

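View pics/wrist0.png

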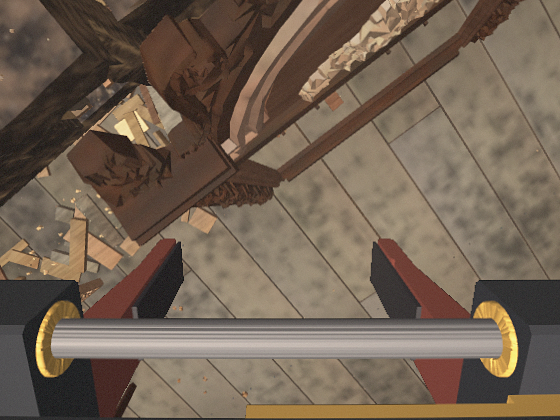

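Top view: the board is at about (320–445, 150–255), with the fence at the top and the holes at (346/359/371, 201). The pin is at (375,293), the bracket at (222,160), and the bulb handle at (271,118). The next step is enlarged crops.

```bash
python3 - <<'E'
import cv2
t=cv2.imread('pics/top0.png');s=cv2.imread('pics/side0.png')
cv2.imwrite('pics/c1.png',cv2.resize(t[140:310,290:460],(800,600)if 0 else None,fx=3.5,fy=3.5,interpolation=cv2.INTER_CUBIC))
cv2.imwrite('pics/c2.png',cv2.resize(t[90:230,180:300],None,fx=4.2,fy=4.2,interpolation=cv2.INTER_CUBIC))
cv2.imwrite('pics/c3.png',cv2.resize(s[160:300,170:400],None,fx=3.4,fy=3.4,interpolation=cv2.INTER_CUBIC))
E
```

```text
(no output)
```

View pics/c1.png

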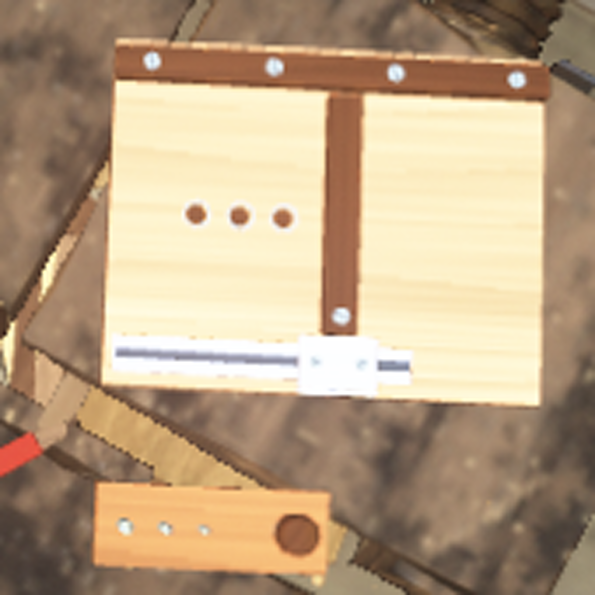

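View pics/c2.png

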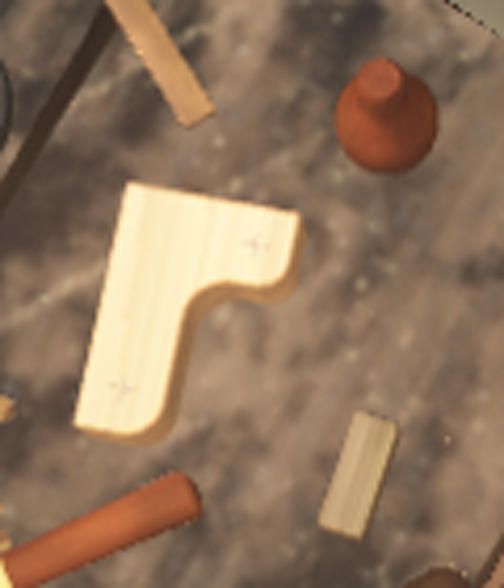

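View pics/c3.png

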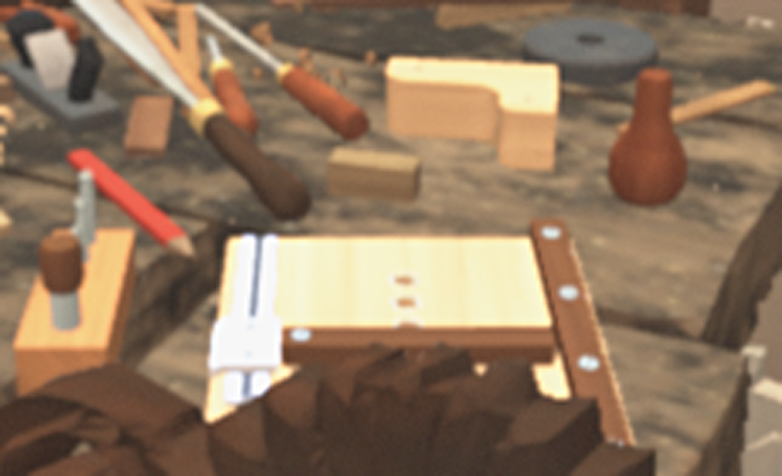

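```bash
python3 - <<'E'
from h import *
import pickle
np.set_printoptions(suppress=True,precision=1)
f=pickle.load(open('top0.pkl','rb'));g=pickle.load(open('side0.pkl','rb'))
A=lambda x,y:(290+x/3.5-.36,140+y/3.5-.36)
B=lambda x,y:(180+x/4.2-.38,90+y/4.2-.38)
S=lambda x,y:(170+x/3.4-.35,160+y/3.4-.35)
P=lambda n,p,z:print(n,onz(f,*p,z))
for n,p in dict(hL=(197,214),hM=(239.5,216),hR=(283,218),bdBL=(103,384),bdBR=(540,406)).items():P(n,A(*p),24)
for n,p in dict(fFL=(115,80),fFR=(548,101),fBL=(116,44),fBR=(550,66),barTL=(329,93),barTR=(362,95),barBL=(322,334),barBR=(356,335)).items():P(n,A(*p),38)
for n,p in dict(b1=(97,485),b2=(331,493),b3=(329,577),b4=(93,567)).items():P(n,A(*p),30)
P('knob79',A(297,535),79)
for n,p in dict(c=(127,182),s=(301,212),l=(75,424)).items():P(n,B(*p),44)
print('hM tri',tri(f,A(239.5,216),g,S(404,302)))
print('knob tri',tri(f,A(297,535),g,S(62,240)))
print('bracket corner',tri(f,B(127,182),g,S(557,66)))
print('bracket long end',tri(f,B(75,424),g,S(388,60)))
# colour refined blobs
im=f['pixels'].astype(int)
E
```

```text
hL [ 572.  -236.6   24. ]
hM [ 570.7 -261.    24. ]
hR [ 569.4 -286.    24. ]
bdBL [ 474.8 -181.7   24. ]
bdBR [ 460.8 -430.9   24. ]
fFL [ 647.6 -189.7   38. ]
fFR [ 634.7 -438.5   38. ]
fBL [ 668.7 -190.6   38. ]
fBR [ 655.2 -440.7   38. ]
barTL [ 639.6 -312.1   38. ]
barTR [ 638.3 -331.    38. ]
barBL [ 501.7 -304.4   38. ]
barBR [ 501.  -323.6   38. ]
b1 [ 417.9 -177.6   30. ]
b2 [ 412.8 -309.    30. ]
b3 [ 366.1 -307.    30. ]
b4 [ 372.3 -175.1   30. ]
knob79 [ 391.8 -281.9   79. ]
c [709.2  37.3  44. ]
s [693.3 -47.   44. ]
l [591.2  59.8  44. ]
hM tri (array([ 570.2, -261. ,   23.6]), np.float64(1.1711316425548668))
knob tri (array([ 391.8, -282. ,   77.7]), np.float64(0.1668950658039341))
bracket corner (array([709.3,  37.4,  43.3]), np.float64(0.20176441061352673))
bracket long end (array([590.6,  60.3,  41.9]), np.float64(1.83329224017747))
```

```bash
cat >> h.py <<'E'
def plan(x,y,z,yaw=None):
    s=env.get_state(); Rt=q2R(s['tool_rot']); d=Rt.T@(np.array([x,y,z])-s['position'])
    th=np.degrees(np.arctan2(Rt[1,0],Rt[0,0]))
    print('t',round(s['time_s'],2),'pos',np.round(s['position'],1),'yaw',round(th,2),'shift cm',np.round(d/10,2),'F',np.round(s['ft_force'],1),'w',round(s['width'],3))
    if yaw is not None:
        W=np.column_stack([[np.cos(np.radians(yaw)),np.sin(np.radians(yaw)),0],[np.sin(np.radians(yaw)),-np.cos(np.radians(yaw)),0],[0,0,-1]])
        print('turn deg',np.round(np.degrees(R.from_matrix(Rt.T@W).as_rotvec()),2),'shift in turned frame',np.round(W.T@(np.array([x,y,z])-s['position'])/10,2))
E
python3 -m pendant '[[0,0,-3,0,0,0],[0,0,-3,0,0,0],[0,0,-2,0,0,-6.5],[0,0,0,0,0,-6.5],[0,0,0,0,0,-6.5],[0,0,0,0,0,-6.5],[0,0,0,0,0,-6.5],[0,0,0,0,0,-6.5],[0,0,0,0,0,-6.5],[0,0,0,0,0,-6.5],[0,0,0,0,0,-6.5],[0,0,0,0,0,-6.5]]' 8.7
python3 -c "
from h import *
plan(391.8,-282,150,-3)"
```

```text
time_s: 1.15
position: [256.5, -620.9, 300.8]
tool_rot: [-0.005, 1.0, 0.004, -0.003]
ft_force: [-0.9, -0.2, 0.2]
width: 0.993
t 1.15 pos [ 256.5 -620.9  300.8] yaw 0.41 shift cm [ 13.86 -33.64  15.33] F [-0.9 -0.2  0.2] w 0.993
turn deg [-0.55  0.35  3.41] shift in turned frame [ 11.74 -34.55  15.08]
```

```bash

python3 -m pendant '[[0,0,0,-0.5,0.3,3.4],[1,-3.4,0,0,0,0],[1.1,-3.4,0,0,0,0],[1.1,-3.4,0,0,0,0],[1.1,-3.4,0,0,0,0],[1.1,-3.4,0,0,0,0],[1.1,-3.4,0,0,0,0],[1.1,-3.4,0,0,0,0],[1.1,-3.4,0,0,0,0],[1.1,-3.4,0,0,0,0],[1,-2.5,0,0,0,0],[0,0,0,0,0,0]]' 8.7
python3 -c "
from h import *
plan(391.8,-282,150,-3)"
```

```text
time_s: 2.15
position: [380.2, -281.5, 295.4]
tool_rot: [-0.002, 1.0, -0.027, -0.003]
ft_force: [0.2, 0.2, 0.9]
width: 0.991
t 2.15 pos [ 380.2 -281.5  295.4] yaw -3.05 shift cm [ 1.27  0.04 14.53] F [0.2 0.2 0.9] w 0.991
turn deg [-0.2   0.4  -0.05] shift in turned frame [ 1.170e+00 -1.000e-02  1.454e+01]
```

```bash

python3 -m pendant '[[1.2,0,3,0,0.4,0],[0,0,4,0,0,0],[0,0,4,0,0,0],[0,0,2,0,0,0],[0,0,0,0,0,0]]' 8.7
python3 -c "
from h import *
f=cam('wrist');cv2.imwrite('pics/w1.png',f['pixels'][:,:,::-1])
plan(391.8,-282,47,-3)
import pickle;pickle.dump(f,open('w1.pkl','wb'))
print(proj(f,[391.8,-282,79]))"
```

```text
time_s: 2.57
position: [395.4, -282.3, 164.0]
tool_rot: [0.001, 1.0, -0.024, 0.004]
ft_force: [0.0, -0.0, 0.7]
width: 0.991
t 2.62 pos [ 395.8 -282.7  165.4] yaw -2.79 shift cm [-0.51 -0.08 11.84] F [-0.1  0.5 -0.2] w 0.992
turn deg [ 0.18 -0.5   0.21] shift in turned frame [-0.41 -0.05 11.84]
[269.371238   207.86940669]
```

View pics/w1.png

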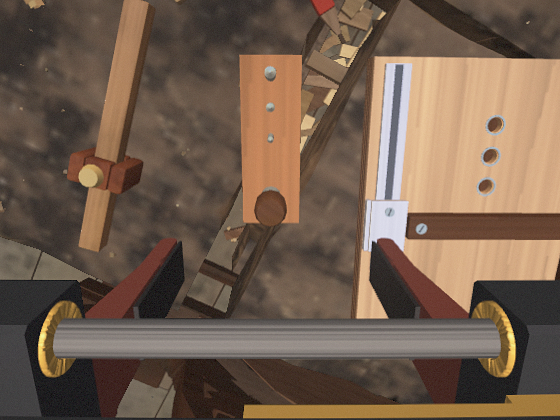

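```bash

python3 -c "
from h import *
import pickle
f=pickle.load(open('w1.pkl','rb'))
for p in [(496,125),(490.5,156),(486,186)]: print(onz(f,*p,24))
print(onz(f,271,207,79))"
python3 -m pendant '[[-0.4,0,3,0,-0.4,0.2],[0,0,3,0,0,0],[0,0,3,0,0,0],[0,0,2,0,0,0],[0,0,0,0,0,0]]' 6
python3 -c "
from h import *
plan(391.8,-282,47,-3)"
```

```text
[ 573.52049588 -238.80231328   24.        ]
[ 571.56464247 -263.42794481   24.        ]
[ 570.32821097 -288.30910354   24.        ]
[ 392.9384571  -281.44194667   79.        ]
time_s: 3.03
position: [398.4, -290.4, 60.6]
tool_rot: [0.007, 1.0, -0.028, 0.007]
ft_force: [-0.5, 0.6, 0.0]
width: 0.697
t 3.03 pos [ 398.4 -290.4   60.6] yaw -3.26 shift cm [-0.73 -0.82  1.34] F [-0.5  0.6  0. ] w 0.697
turn deg [ 0.74 -0.82 -0.27] shift in turned frame [-0.71 -0.8   1.36]
```

```bash

python3 -m pendant '[[-0.7,-0.8,0,0.7,-0.8,-0.3],[0,0,0,0,0,0]]' 5
python3 -c "
from h import *
plan(391.8,-282,47,-3)"
```

```text
time_s: 3.2
position: [392.6, -282.9, 62.9]
tool_rot: [0.0, 1.0, -0.026, 0.0]
ft_force: [-0.4, -0.4, -0.7]
width: 0.583
t 3.2 pos [ 392.6 -282.9   62.9] yaw -3.01 shift cm [-0.09 -0.08  1.59] F [-0.4 -0.4 -0.7] w 0.583
turn deg [ 0.05 -0.03 -0.01] shift in turned frame [-0.09 -0.08  1.59]
```

```bash

python3 -m pendant '[[-0.1,-0.1,0.8,0,0,0],[0,0,0.7,0,0,0],[0,0,0,0,0,0]]' 5
python3 -c "
from h import *
plan(391.8,-282,47,-3)"
```

```text
time_s: 3.45
position: [394.5, -284.0, 51.6]
tool_rot: [0.003, 1.0, -0.027, 0.004]
ft_force: [-0.9, -0.2, -0.4]
width: 0.569
t 3.45 pos [ 394.5 -284.    51.6] yaw -3.06 shift cm [-0.28 -0.19  0.45] F [-0.9 -0.2 -0.4] w 0.569
turn deg [ 0.33 -0.45 -0.06] shift in turned frame [-0.28 -0.18  0.46]
```

```bash

python3 -m pendant '[[-0.25,-0.2,0.4,0.3,-0.4,0],[0,0,0,0,0,0]]' 5
python3 -c "
from h import *
plan(391.8,-282,47,-3)"
python3 -m pendant '[[0,0,0,0,0,0],[0,0,0,0,0,0],[0,0,0,0,0,0],[0,0,0,0,0,0]]' 0.5 30
python3 -c "
from h import *
plan(391.8,-282,47,-3)"
```

```text
time_s: 3.62
position: [392.4, -282.1, 48.0]
tool_rot: [0.001, 1.0, -0.027, 0.001]
ft_force: [-0.8, 0.2, 0.3]
width: 0.569
t 3.62 pos [ 392.4 -282.1   48. ] yaw -3.06 shift cm [-0.06 -0.01  0.1 ] F [-0.8  0.2  0.3] w 0.569
turn deg [ 0.06 -0.08 -0.06] shift in turned frame [-0.06 -0.01  0.1 ]
time_s: 3.95
position: [392.7, -282.2, 48.2]
tool_rot: [0.001, 1.0, -0.027, 0.001]
ft_force: [-0.1, 0.3, 0.5]
width: 0.306
t 3.95 pos [ 392.7 -282.2   48.2] yaw -3.06 shift cm [-0.09 -0.01  0.12] F [-0.1  0.3  0.5] w 0.306
turn deg [ 0.06 -0.1  -0.06] shift in turned frame [-0.09 -0.01  0.12]
```

```bash

python3 -m pendant '[[0,0,0,0,0,0],[0,0,0,0,0,0],[0,0,0,0,0,0],[0,0,0,0,0,0]]' 0.5 30
python3 -m pendant '[[0,0,-1,0,0,0],[0,0,-2,0,0,0],[0,0,-2,0,0,0],[0,0,-2,0,0,0],[0,0,0,0,0,0]]'
python3 -c "
from h import *
plan(571,-262,80,-3)
f=cam('wrist');cv2.imwrite('pics/w2.png',f['pixels'][:,:,::-1])
"
```

```text
time_s: 4.28
position: [392.6, -282.2, 48.3]
tool_rot: [0.001, 1.0, -0.027, 0.001]
ft_force: [0.5, -0.2, -0.1]
width: 0.253
time_s: 4.7
position: [392.0, -281.3, 122.1]
tool_rot: [-0.001, 1.0, -0.026, -0.0]
ft_force: [0.5, -0.0, -1.2]
width: 0.256
t 4.7 pos [ 392.  -281.3  122.1] yaw -3.01 shift cm [17.78 -2.86  4.2 ] F [ 0.5 -0.  -1.2] w 0.256
turn deg [-0.06  0.04 -0.01] shift in turned frame [17.78 -2.86  4.21]
```

View pics/w2.png

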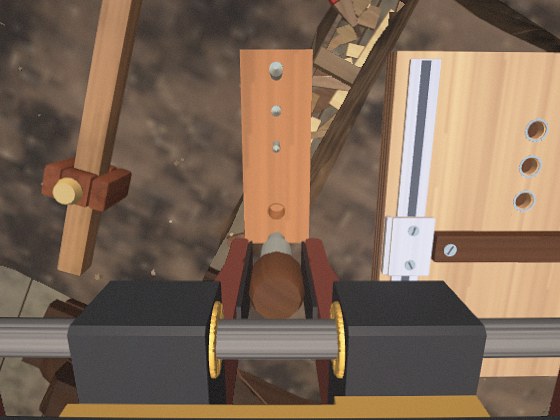

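```bash

python3 -m pendant '[[3.5,-0.6,0,0,0,0],[3.5,-0.6,0,0,0,0],[3.5,-0.6,0,0,0,0],[3.5,-0.6,0,0,0,0],[2,-0.4,0,0,0,0],[0,0,0,0,0,0],[0,0,0,0,0,0]]'
python3 -c "
from h import *
plan(571,-262,80,-3)
f=cam('wrist');cv2.imwrite('pics/w3.png',f['pixels'][:,:,::-1])
import pickle;pickle.dump(f,open('w3.pkl','wb'))
f=cam('side');cv2.imwrite('pics/s3.png',cv2.resize(f['pixels'][160:300,170:400,::-1],None,fx=3.4,fy=3.4))
"
```

```text
time_s: 5.33
position: [552.7, -260.7, 114.1]
tool_rot: [-0.002, 1.0, -0.029, -0.006]
ft_force: [-0.3, -0.4, -1.5]
width: 0.256
t 5.33 pos [ 552.7 -260.7  114.1] yaw -3.31 shift cm [1.87 0.04 3.39] F [-0.3 -0.4 -1.5] w 0.256
turn deg [-0.18  0.67 -0.31] shift in turned frame [1.83 0.04 3.41]
```

View pics/w3.png

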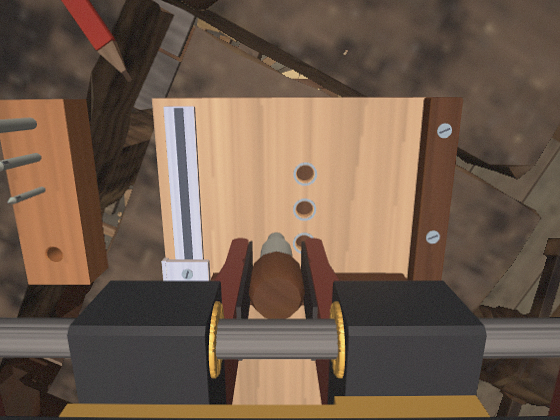

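View pics/s3.png

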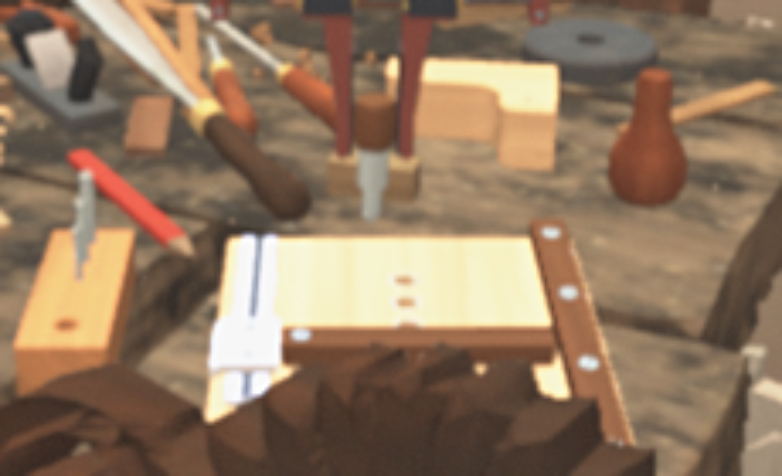

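```bash

python3 -c "
from h import *
import pickle
np.set_printoptions(suppress=True,precision=1)
f=pickle.load(open('w3.pkl','rb'))
for p,z in [((305,173),24),((304.5,209),24),((55,255),30)]: print(onz(f,*p,z))
g=pickle.load(open('w1.pkl','rb'))
im=f['pixels'];print(proj(f,[552.7,-260.7,114.1-38.3]))
# side/top refine hole by top
t=pickle.load(open('top0.pkl','rb'));p=t['pixels'].astype(int)
sub=p[190:212,338:380];m=(sub.sum(2)<430).astype(np.uint8)
n,l,st,c=cv2.connectedComponentsWithStats(m)
for i in range(1,n): print(st[i,4],c[i]+[338,190],onz(t,*(c[i]+[338,190]),24))
s=cam('side');q=s['pixels']
"
```

```text
[ 572.9 -238.    24. ]
[ 571.6 -263.4   24. ]
[ 392.9 -286.    30. ]
[276.2 231.8]
18 [345.7 200.9] [ 571.8 -236.2   24. ]
17 [357.9 201.4] [ 570.6 -260.6   24. ]
16 [370.5 202. ] [ 569.3 -286.    24. ]
```

```bash

python3 -m pendant '[[1.0,0,1,0,0.7,-0.3],[0.7,0,1.4,0,0,0],[0,0,1,0,0,0],[0,0,0,0,0,0],[0,0,0,0,0,0]]'
python3 -c "
from h import *
plan(571.3,-260.8,74,-3)
"
```

```text
time_s: 5.9
position: [565.0, -265.3, 76.2]
tool_rot: [-0.0, 1.0, -0.029, -0.001]
ft_force: [-0.2, 0.1, -0.0]
width: 0.255
t 5.9 pos [ 565.  -265.3   76.2] yaw -3.35 shift cm [ 0.6  -0.49  0.22] F [-0.2  0.1 -0. ] w 0.255
turn deg [-0.05  0.1  -0.35] shift in turned frame [ 0.61 -0.48  0.22]
```

```bash

python3 -m pendant '[[0.6,-0.5,0.2,0,0,-0.3],[0,0,0,0,0,0],[0,0,0,0,0,0]]'
python3 -c "
from h import *
plan(571.3,-260.8,74,-3)
f=cam('wrist');cv2.imwrite('pics/w4.png',cv2.resize(f['pixels'][150:330,180:380,::-1],None,fx=3,fy=3))
import pickle;pickle.dump(f,open('w4.pkl','wb'))
f=cam('side');cv2.imwrite('pics/s4.png',cv2.resize(f['pixels'][200:280,240:360,::-1],None,fx=6,fy=6,interpolation=2))
pickle.dump(f,open('s4.pkl','wb'))
"
```

```text
time_s: 6.15
position: [570.9, -260.5, 73.3]
tool_rot: [-0.001, 1.0, -0.027, -0.002]
ft_force: [0.1, -0.4, -0.2]
width: 0.255
t 6.15 pos [ 570.9 -260.5   73.3] yaw -3.06 shift cm [ 0.04  0.03 -0.07] F [ 0.1 -0.4 -0.2] w 0.255
turn deg [-0.07  0.2  -0.06] shift in turned frame [ 0.04  0.03 -0.07]
```

View pics/w4.png

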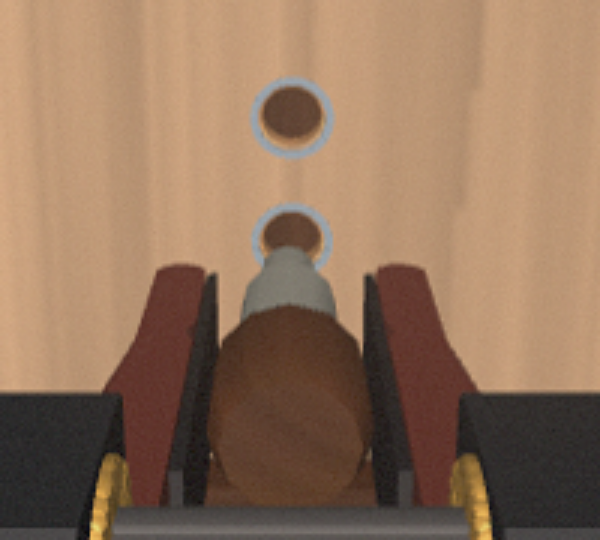

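View pics/s4.png

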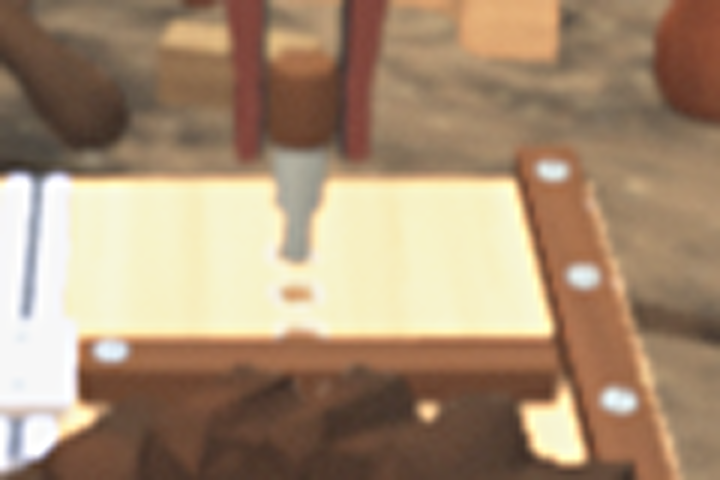

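```bash

python3 -c "
from h import *
import pickle
np.set_printoptions(suppress=True,precision=1)
f=pickle.load(open('w4.pkl','rb'));s=pickle.load(open('s4.pkl','rb'))
W=lambda x,y:(180+x/3-.33,150+y/3-.33)
S=lambda x,y:(240+x/6-.4,200+y/6-.4)
print('hole w',onz(f,*W(292,238),24),'foot w',onz(f,*W(291,252),35))
print('hole s',onz(s,*S(296,293),24),'foot s',onz(s,*S(295,262),35))
print('foot tri',tri(f,W(291,252),s,S(295,262)),'hole tri',tri(f,W(292,238),s,S(296,293)))
"
```

```text
hole w [ 571.5 -262.8   24. ] foot w [ 571.4 -261.8   35. ]
hole s [ 570.4 -261.7   24. ] foot s [ 569.8 -262.    35. ]
foot tri (array([ 570.6, -261.7,   34.8]), np.float64(1.54322175564322)) hole tri (array([ 570.9, -262.6,   24.5]), np.float64(1.249091500180939))
```

```bash

python3 -m pendant '[[0.04,0.05,0.6,0,0.2,0],[0,0,0.3,0,0,0],[0,0,0,0,0,0]]'
python3 -c "
from h import *
plan(571.3,-261,66,-3)
"
```

```text
time_s: 6.5
position: [572.1, -261.0, 64.8]
tool_rot: [-0.0, 1.0, -0.027, 0.001]
ft_force: [0.3, -1.2, -0.4]
width: 0.257
t 6.5 pos [ 572.1 -261.    64.8] yaw -3.04 shift cm [-0.08  0.   -0.12] F [ 0.3 -1.2 -0.4] w 0.257
turn deg [-0.03 -0.16 -0.04] shift in turned frame [-0.08  0.   -0.12]
```

```bash

python3 -m pendant '[[-0.08,0,0.2,0,-0.15,0],[0,0,0.3,0,0,0],[0,0,0,0,0,0]]'
python3 -c "
from h import *
plan(571.3,-261,60,-3)
"
```

```text
time_s: 6.75
position: [571.0, -261.2, 59.2]
tool_rot: [-0.0, 1.0, -0.027, -0.0]
ft_force: [-0.8, -0.6, -0.7]
width: 0.255
t 6.75 pos [ 571.  -261.2   59.2] yaw -3.06 shift cm [ 0.03 -0.02 -0.08] F [-0.8 -0.6 -0.7] w 0.255
turn deg [-0.03  0.02 -0.06] shift in turned frame [ 0.03 -0.02 -0.08]
```

Foot is now about 3 mm below the board top with no force, so it has entered the hole.

```bash

python3 -m pendant '[[0,0,0.4,0,0,0],[0,0,0.4,0,0,0],[0,0,0,0,0,0]]'
python3 -m pendant '[[0,0,0.4,0,0,0],[0,0,0.3,0,0,0],[0,0,0,0,0,0]]'
python3 -c "
from h import *
plan(571.3,-261,42.3,-3)
"
```

```text
time_s: 7.0
position: [571.1, -260.6, 50.5]
tool_rot: [-0.001, 1.0, -0.027, -0.0]
ft_force: [0.4, 0.7, -1.5]
width: 0.256
time_s: 7.25
position: [571.1, -260.6, 42.5]
tool_rot: [-0.001, 1.0, -0.027, -0.0]
ft_force: [0.3, 1.3, -0.6]
width: 0.258
t 7.25 pos [ 571.1 -260.6   42.5] yaw -3.05 shift cm [0.03 0.04 0.02] F [ 0.3  1.3 -0.6] w 0.258
turn deg [-0.07  0.02 -0.05] shift in turned frame [0.03 0.04 0.02]
```

```bash

python3 -m pendant '[[0,0,0.3,0,0,0],[0,0,0.2,0,0,0],[0,0,0,0,0,0]]'
python3 -c "
from h import *
plan(571.3,-261,42.3,-3)
f=cam('side');cv2.imwrite('pics/s5.png',cv2.resize(f['pixels'][200:280,240:360,::-1],None,fx=6,fy=6,interpolation=2))
"
```

```text
time_s: 7.5
position: [571.5, -260.9, 42.8]
tool_rot: [0.0, 1.0, -0.027, -0.001]
ft_force: [0.8, 0.4, -1.9]
width: 0.255
t 7.5 pos [ 571.5 -260.9   42.8] yaw -3.09 shift cm [-0.02  0.01  0.05] F [ 0.8  0.4 -1.9] w 0.255
turn deg [ 0.05  0.06 -0.09] shift in turned frame [-0.02  0.01  0.05]
```

View pics/s5.png

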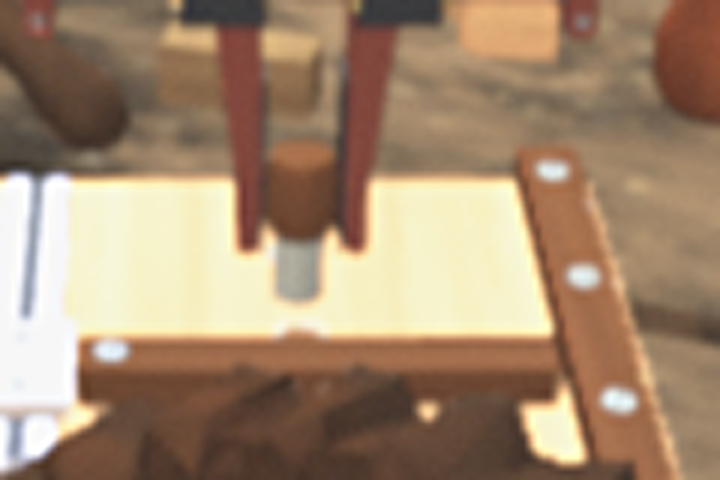

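```bash

python3 -m pendant '[[0,0,0,0,0,0],[0,0,0,0,0,0],[0,0,0,0,0,0],[0,0,0,0,0,0],[0,0,0,0,0,0],[0,0,-2,0,0,0],[0,0,-3,0,0,0],[0,0,-4,0,0,0],[0,0,-4,0,0,0],[0,0,-2,0,0,0]]' 6
python3 -c "
from h import *
plan(631.8,31.6,150,79.25)
import pickle
f=cam('wrist');cv2.imwrite('pics/w6.png',f['pixels'][:,:,::-1])
f=cam('side');cv2.imwrite('pics/s6.png',cv2.resize(f['pixels'][160:300,170:400,::-1],None,fx=3.4,fy=3.4))
"
```

```text
time_s: 8.38
position: [567.6, -260.1, 190.0]
tool_rot: [-0.002, 1.0, -0.027, -0.007]
ft_force: [1.1, -1.1, 0.6]
width: 0.679
t 8.38 pos [ 567.6 -260.1  190. ] yaw -3.07 shift cm [  4.91 -29.46   4.05] F [ 1.1 -1.1  0.6] w 0.679
turn deg [ -0.78   0.5  -82.32] shift in turned frame [29.86  0.87  4.  ]
```

View pics/w6.png

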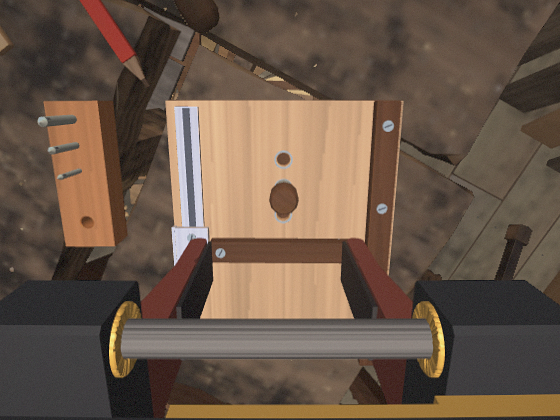

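View pics/s6.png

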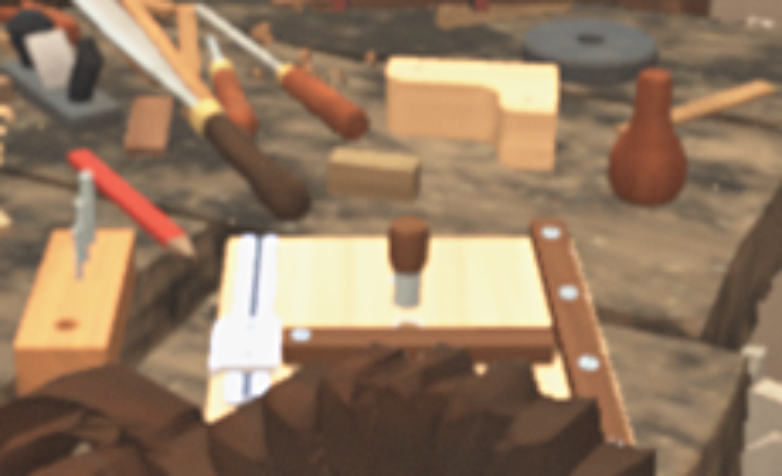

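Pin stands upright, home in the middle hole (side crop: knob at (408,245), shoulder on the board). Next is the bracket.

```bash

python3 -m pendant '[[0,0,0,-0.7,0.5,-6.9],[0,0,0,0,0,-6.9],[0,0,0,0,0,-6.9],[0,0,0,0,0,-6.9],[0,0,0,0,0,-6.9],[0,0,0,0,0,-6.9],[0,0,0,0,0,-6.9],[0,0,0,0,0,-6.9],[0,0,0,0,0,-6.9],[0,0,0,0,0,-6.9],[0,0,0,0,0,-6.9],[0,0,0,0,0,-6.9]]' 7.5
python3 -c "
from h import *
plan(631.8,31.6,170,79.25)"
```

```text
time_s: 9.48
position: [562.0, -259.1, 176.1]
tool_rot: [-0.004, 0.751, 0.66, -0.007]
ft_force: [0.3, -0.0, 0.6]
width: 0.849
t 9.48 pos [ 562.  -259.1  176.1] yaw 82.61 shift cm [29.73  3.19  0.4 ] F [ 0.3 -0.   0.6] w 0.849
turn deg [-0.92  0.35  3.36] shift in turned frame [29.87  1.44  0.61]
```

```bash

python3 -m pendant '[[0,0,0,-0.9,0.3,3.4],[3.5,0.2,0,0,0,0],[3.5,0.2,0,0,0,0],[3.5,0.2,0,0,0,0],[3.5,0.2,0,0,0,0],[3.5,0.2,0,0,0,0],[3.5,0.2,0,0,0,0],[3.5,0.2,0,0,0,0],[3,0,0,0,0,0],[2,0,0,0,0,0],[0,0,0,0,0,0]]' 7.5
python3 -c "
from h import *
plan(631.8,31.6,130,79.25)
f=cam('wrist');cv2.imwrite('pics/w7.png',f['pixels'][:,:,::-1])
import pickle;pickle.dump(f,open('w7.pkl','wb'))"
```

```text
time_s: 10.4
position: [624.5, 35.5, 158.0]
tool_rot: [-0.009, 0.772, 0.636, -0.006]
ft_force: [-0.2, 0.8, 0.2]
width: 0.854
t 10.4 pos [624.5  35.5 158. ] yaw 78.95 shift cm [-0.25  0.85  2.78] F [-0.2  0.8  0.2] w 0.854
turn deg [-1.23 -0.1  -0.3 ] shift in turned frame [-0.25  0.79  2.8 ]
```

View pics/w7.png

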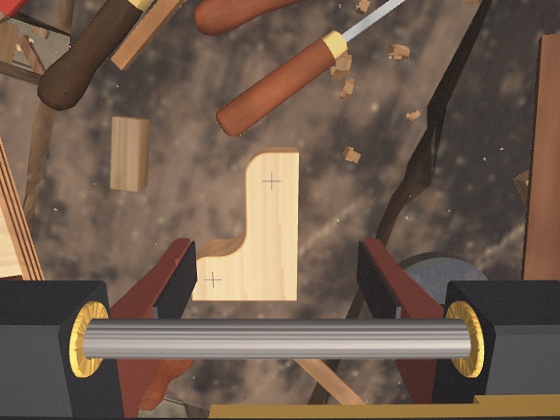

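```bash

python3 -c "
from h import *
import pickle
np.set_printoptions(suppress=True,precision=1)
f=pickle.load(open('w7.pkl','rb'))
c=onz(f,297,300,44);l=onz(f,299,149,44);s=onz(f,193,300,44)
print(c,l,s,np.linalg.norm(c-l),np.degrees(np.arctan2(*(c-l)[1::-1])),np.degrees(np.arctan2(-(c-s)[0],(c-s)[1])))
print([proj(f,p) for p in ([709.2,37.3,44],[591.2,59.8,44])])
plan(631.8,31.6,90,79.25)"
python3 -m pendant '[[-0.2,0.8,1.5,-1.2,0,-0.3],[0,0,2,0,0,0],[0,0,2,0,0,0],[0,0,0,0,0,0]]' 7.5
python3 -c "
from h import *
plan(631.8,31.6,18,79.25)"

```

```text
[708.9  35.6  44. ] [589.3  58.8  44. ] [692.7 -47.2  44. ] 121.81304642850965 -10.989161933467832 -11.066949381943758
[array([299.1, 300. ]), array([300.8, 151.3])]
t 10.45 pos [624.2  33.3 157.6] yaw 78.88 shift cm [-0.   0.9  6.7] F [-0.6 -0.2  0.3] w 0.853
turn deg [-1.3 -0.  -0.4] shift in turned frame [-0.   0.8  6.8]
time_s: 10.78
position: [630.5, 24.2, 97.9]
tool_rot: [0.0, 0.772, 0.636, -0.002]
ft_force: [-0.6, -0.2, 0.3]
width: 0.853
t 10.78 pos [630.5  24.2  97.9] yaw 79.02 shift cm [ 0.78 -0.    7.98] F [-0.6 -0.2  0.3] w 0.853
turn deg [-0.12  0.21 -0.23] shift in turned frame [ 0.75 -0.01  7.99]
```

```bash

python3 -m pendant '[[0.7,0,1.5,0,0.2,-0.2],[0,0,2,0,0,0],[0,0,0,0,0,0]]' 7.5
python3 -c "
from h import *
plan(631.5,31.3,18,79.1)"

```

```text
time_s: 11.03
position: [631.7, 27.0, 60.4]
tool_rot: [-0.0, 0.772, 0.636, -0.002]
ft_force: [-0.4, -0.7, -0.1]
width: 0.856
t 11.03 pos [631.7  27.   60.4] yaw 78.93 shift cm [ 0.43 -0.09  4.24] F [-0.4 -0.7 -0.1] w 0.856
turn deg [-0.15  0.1  -0.17] shift in turned frame [ 0.42 -0.1   4.24]
```

```bash

python3 -m pendant '[[0.4,-0.1,0.5,0,0,-0.2],[0.2,0,1.2,0,0,0],[0,0,1.2,0,0,0],[0,0,0,0,0,0]]' 7.5
python3 -c "
from h import *
plan(631.5,31.3,18,79.1)"

```

```text
time_s: 11.37
position: [633.1, 33.0, 30.6]
tool_rot: [0.0, 0.771, 0.636, -0.001]
ft_force: [-0.3, -0.4, 0.2]
width: 0.859
t 11.37 pos [633.1  33.   30.6] yaw 79.06 shift cm [-0.2  -0.12  1.26] F [-0.3 -0.4  0.2] w 0.859
turn deg [-0.03  0.06 -0.04] shift in turned frame [-0.2  -0.12  1.26]
```

```bash

python3 -m pendant '[[-0.2,-0.15,0.7,0,0,0],[0,0,0.55,0,0,0],[0,0,0,0,0,0],[0,0,0,0,0,0]]' 7.5
python3 -c "
from h import *
plan(631.5,31.3,18,79.1)"

```

```text
time_s: 11.7
position: [631.4, 31.5, 17.1]
tool_rot: [0.0, 0.771, 0.637, -0.0]
ft_force: [-0.3, 1.0, -0.0]
width: 0.856
t 11.7 pos [631.4  31.5  17.1] yaw 79.09 shift cm [-0.02  0.01 -0.09] F [-0.3  1.  -0. ] w 0.856
turn deg [ 0.01  0.05 -0.01] shift in turned frame [-0.02  0.01 -0.09]
```

```bash

python3 -m pendant '[[0,0,-0.15,0,0,0],[0,0,0,0,0,0],[0,0,0,0,0,0],[0,0,0,0,0,0],[0,0,0,0,0,0],[0,0,0,0,0,0],[0,0,0,0,0,0],[0,0,0,0,0,0],[0,0,0,0,0,0]]' 2.5 45
python3 -c "
from h import *
plan(631.5,31.3,18,79.1)"

```

```text
time_s: 12.45
position: [632.5, 31.5, 20.3]
tool_rot: [0.001, 0.771, 0.637, 0.001]
ft_force: [-0.5, -0.2, -0.2]
width: 0.453
t 12.45 pos [632.5  31.5  20.3] yaw 79.06 shift cm [-0.03 -0.1   0.23] F [-0.5 -0.2 -0.2] w 0.453
turn deg [ 0.15  0.02 -0.04] shift in turned frame [-0.03 -0.1   0.23]
```

```bash

python3 -m pendant '[[0,0,-1.5,0,0,0],[0,0,-3,0,0,0],[0,0,-3,0,0,0],[0,0,-3,0,0,-4],[0,0,-1,0,0,-4],[0,0,0,0,0,0]]'
python3 -c "
from h import *
plan(553.7,-357.6,125,87)
f=cam('side');cv2.imwrite('pics/s7.png',f['pixels'][:,:,::-1])
"

```

```text
time_s: 12.95
position: [629.5, 32.0, 142.1]
tool_rot: [-0.001, 0.723, 0.691, -0.002]
ft_force: [0.1, -0.4, -2.2]
width: 0.451
t 12.95 pos [629.5  32.  142.1] yaw 87.48 shift cm [-39.25  -5.85   1.78] F [ 0.1 -0.4 -2.2] w 0.451
turn deg [-0.22  0.07  0.48] shift in turned frame [-39.3   -5.53   1.71]
```

View pics/s7.png

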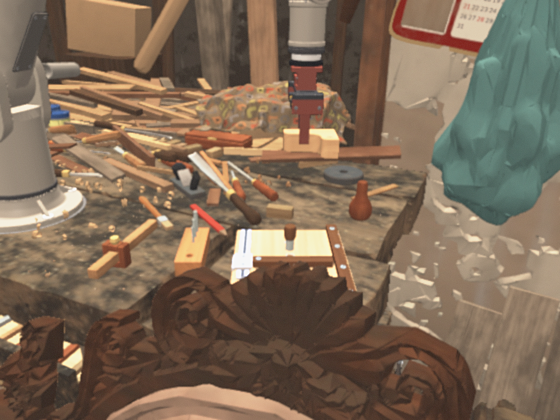

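```bash

python3 -m pendant '[[-2,-0.5,0,0,0,0.5],[-3.3,-0.5,0,0,0,0],[-3.3,-0.5,0,0,0,0],[-3.3,-0.5,0,0,0,0],[-3.3,-0.5,0,0,0,0],[-3.3,-0.5,0,0,0,0],[-3.3,-0.5,0,0,0,0],[-3.3,-0.5,0,0,0,0],[-3.3,-0.5,0,0,0,0],[-3.3,-0.5,0,0,0,0],[-3,-0.5,0,0,0,0],[-1.5,0,0,0,0,0]]'
python3 -c "
from h import *
plan(553.7,-357.6,125,87)
"

```

```text
time_s: 14.0
position: [539.7, -332.2, 129.4]
tool_rot: [-0.011, 0.732, 0.681, -0.005]
ft_force: [0.7, -1.3, -1.9]
width: 0.45
t 14.0 pos [ 539.7 -332.2  129.4] yaw 85.89 shift cm [-2.43  1.59  0.39] F [ 0.7 -1.3 -1.9] w 0.45
turn deg [-1.26 -0.48 -1.11] shift in turned frame [-2.46  1.53  0.44]
```

```bash

python3 -m pendant '[[-1.2,0.8,0,-1.2,-0.5,-1.1],[-1.2,0.7,0,0,0,0],[0,0,0,0,0,0],[0,0,0,0,0,0]]'
python3 -c "
from h import *
plan(553.7,-357.6,60,87)
f=cam('wrist');cv2.imwrite('pics/w8.png',f['pixels'][:,:,::-1])
f=cam('top');cv2.imwrite('pics/t8.png',f['pixels'][:,:,::-1])
"

```

```text
time_s: 14.33
position: [549.7, -361.3, 124.6]
tool_rot: [-0.003, 0.73, 0.684, -0.002]
ft_force: [-0.2, 0.8, -2.2]
width: 0.451
t 14.33 pos [ 549.7 -361.3  124.6] yaw 86.27 shift cm [0.38 0.42 6.46] F [-0.2  0.8 -2.2] w 0.451
turn deg [-0.38 -0.11 -0.73] shift in turned frame [0.39 0.38 6.46]
```

View pics/w8.png

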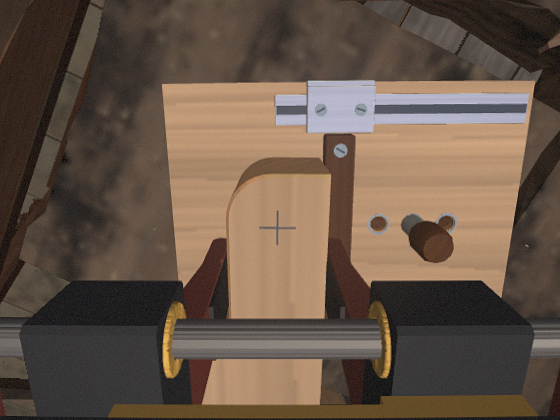

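View pics/t8.png

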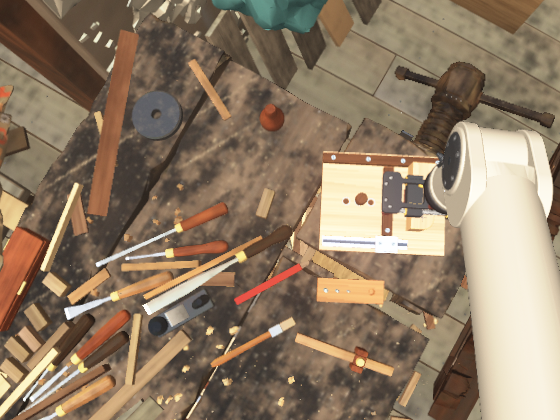

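```bash

python3 -m pendant '[[0.1,0.4,1.5,-0.4,0,-0.7],[0,0,2,0,0,0],[0,0,2,0,0,0],[0,0,0,0,0,0]]'
python3 -c "
from h import *
plan(553.7,-360,50,87)
"

```

```text
time_s: 14.77
position: [556.3, -353.3, 70.2]
tool_rot: [0.0, 0.723, 0.691, 0.002]
ft_force: [-1.5, -0.2, -2.6]
width: 0.453
t 14.77 pos [ 556.3 -353.3   70.2] yaw 87.43 shift cm [-0.68 -0.24  2.02] F [-1.5 -0.2 -2.6] w 0.453
turn deg [ 0.2  -0.14  0.43] shift in turned frame [-0.68 -0.22  2.02]
```

```bash

python3 -m pendant '[[-0.6,-0.2,0.4,0.2,0,0.4],[0,0,0.8,0,0,0],[0,0,0.5,0,0,0],[0,0,0,0,0,0]]'
python3 -c "
from h import *
plan(553.7,-360,46,87)
"

```

```text
time_s: 15.1
position: [555.4, -356.7, 54.3]
tool_rot: [-0.001, 0.724, 0.69, 0.001]
ft_force: [0.6, -0.3, -1.2]
width: 0.452
t 15.1 pos [ 555.4 -356.7   54.3] yaw 87.19 shift cm [-0.34 -0.16  0.82] F [ 0.6 -0.3 -1.2] w 0.452
turn deg [ 0.06 -0.16  0.19] shift in turned frame [-0.34 -0.16  0.83]
```

```bash

python3 -m pendant '[[-0.2,-0.1,0.4,0,-0.2,0.2],[0,0,0.4,0,0,0],[0,0,0,0,0,0]]'
python3 -c "
from h import *
plan(553.7,-360,44.5,87)
f=cam('wrist');cv2.imwrite('pics/w9.png',f['pixels'][:,:,::-1])
"

```

```text
time_s: 15.35
position: [555.2, -359.1, 47.0]
tool_rot: [0.002, 0.726, 0.688, 0.0]
ft_force: [0.1, -0.6, -1.9]
width: 0.454
t 15.35 pos [ 555.2 -359.1   47. ] yaw 86.95 shift cm [-0.09 -0.14  0.25] F [ 0.1 -0.6 -1.9] w 0.454
turn deg [ 0.18  0.11 -0.05] shift in turned frame [-0.1  -0.14  0.25]
```

View pics/w9.png

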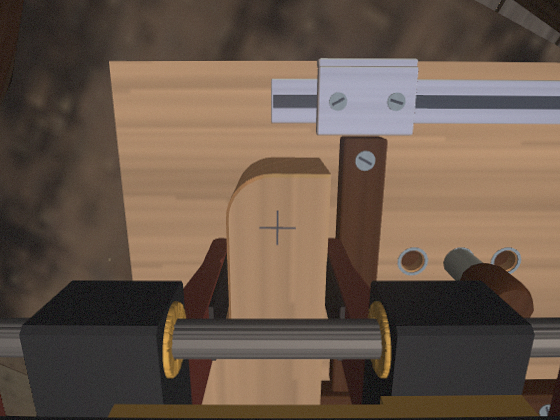

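```bash

python3 -m pendant '[[0,0,0.2,0,0,0],[0,0,0,0,0,0]]'
python3 -m pendant '[[0,0,0.2,0,0,0],[0,0,0,0,0,0]]'
python3 -m pendant '[[0,0,0.2,0,0,0],[0,0,0,0,0,0]]'
python3 -c "
from h import *
plan(553.7,-360,44.5,87)
"

```

```text
time_s: 15.57
position: [555.5, -359.6, 45.6]
tool_rot: [0.002, 0.726, 0.688, 0.0]
ft_force: [0.7, -0.6, -2.5]
width: 0.452
time_s: 15.73
position: [556.4, -359.9, 44.7]
tool_rot: [0.003, 0.726, 0.688, 0.001]
ft_force: [-0.2, 0.7, -0.7]
width: 0.451
time_s: 15.9
position: [557.0, -360.1, 45.0]
tool_rot: [0.004, 0.726, 0.688, 0.001]
ft_force: [-0.3, -1.0, -1.9]
width: 0.452
t 15.9 pos [ 557.  -360.1   45. ] yaw 86.89 shift cm [-0.01 -0.33  0.04] F [-0.3 -1.  -1.9] w 0.452
turn deg [ 0.36  0.26 -0.11] shift in turned frame [-0.01 -0.33  0.05]
```

```bash

python3 -m pendant '[[0,-0.1,0.3,0.3,0.2,-0.1],[0,0,0,0,0,0]]'
python3 -m pendant '[[0,0,0.3,0,0,0],[0,0,0,0,0,0]]'
python3 -c "
from h import *
plan(553.7,-360,44.5,87)
"

```

```text
time_s: 16.07
position: [557.7, -360.4, 45.0]
tool_rot: [0.002, 0.725, 0.688, 0.0]
ft_force: [0.4, 0.1, -1.4]
width: 0.453
time_s: 16.23
position: [558.7, -360.6, 44.7]
tool_rot: [0.003, 0.726, 0.688, 0.0]
ft_force: [-0.0, 0.1, -1.8]
width: 0.453
t 16.23 pos [ 558.7 -360.6   44.7] yaw 86.95 shift cm [ 0.04 -0.51  0.02] F [-0.   0.1 -1.8] w 0.453
turn deg [ 0.28  0.23 -0.05] shift in turned frame [ 0.04 -0.51  0.02]
```

```bash

python3 -m pendant '[[1,0,0,0.2,0.2,0],[1,0,0,0,0,0],[0,0,0,0,0,0]]'
python3 -c "
from h import *
plan(566.3,-308.2,44.5,87)
"

```

```text
time_s: 16.48
position: [559.8, -341.0, 44.2]
tool_rot: [0.001, 0.726, 0.687, -0.0]
ft_force: [0.1, 2.1, 3.1]
width: 0.453
t 16.48 pos [ 559.8 -341.    44.2] yaw 86.85 shift cm [ 3.31  0.47 -0.03] F [0.1 2.1 3.1] w 0.453
turn deg [ 0.11  0.13 -0.15] shift in turned frame [ 3.31  0.48 -0.03]
```

```bash

python3 -m pendant '[[0.8,0,0,0,0,0],[0.8,0,0,0,0,0],[0,0,0,0,0,0]]'
python3 -c "
from h import *
plan(566.3,-308.2,44.5,87)
f=cam('wrist');cv2.imwrite('pics/w10.png',f['pixels'][:,:,::-1])
"

```

```text
time_s: 16.73
position: [560.8, -325.2, 44.3]
tool_rot: [0.003, 0.726, 0.687, -0.001]
ft_force: [-1.1, 1.6, 1.0]
width: 0.451
t 16.73 pos [ 560.8 -325.2   44.3] yaw 86.84 shift cm [ 1.73  0.46 -0.03] F [-1.1  1.6  1. ] w 0.451
turn deg [ 0.15  0.29 -0.16] shift in turned frame [ 1.72  0.46 -0.02]
```

View pics/w10.png

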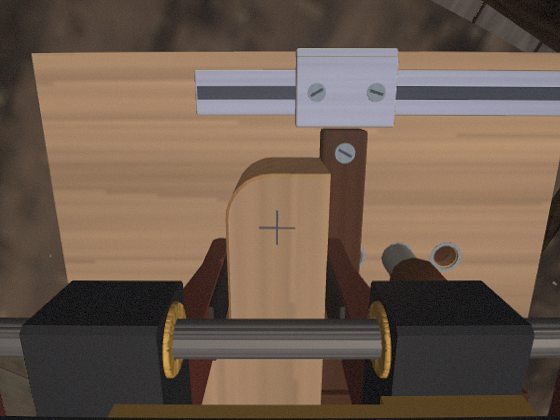

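```bash

python3 -m pendant '[[0.7,0.1,0,0,0.2,-0.1],[0.5,0,0,0,0,0],[0,0,0,0,0,0]]'
python3 -m pendant '[[0.3,0,0,0,0,0],[0.2,0,0,0,0,0]]'
python3 -m pendant '[[0.3,0,0,0,0,0],[0.2,0,0,0,0,0]]'
python3 -c "
from h import *
plan(566.3,-308.2,44.5,87)
"

```

```text
time_s: 17.03
position: [562.3, -314.2, 44.2]
tool_rot: [0.002, 0.726, 0.687, -0.0]
ft_force: [-1.3, 0.9, 1.5]
width: 0.453
time_s: 17.2
position: [562.5, -310.1, 44.2]
tool_rot: [0.002, 0.727, 0.687, -0.001]
ft_force: [0.3, -4.3, 1.8]
width: 0.45
time_s: 17.37
position: [562.6, -309.1, 44.4]
tool_rot: [0.005, 0.727, 0.687, -0.002]
ft_force: [-0.8, -7.2, 0.8]
width: 0.45
t 17.37 pos [ 562.6 -309.1   44.4] yaw 86.75 shift cm [ 0.11  0.37 -0.01] F [-0.8 -7.2  0.8] w 0.45
turn deg [ 0.2   0.55 -0.25] shift in turned frame [ 0.11  0.37 -0.01]
```

```bash

python3 -m pendant '[[0.3,0.2,0,0.1,0.3,-0.2],[0.3,0.3,0,0,0,0]]'
python3 -c "
from h import *
plan(566.3,-308.2,44.5,87)
"
python3 -m pendant '[[0.4,0.3,0,0,0.2,0],[0.4,0.4,0,0,0,0]]'
python3 -c "
from h import *
plan(566.3,-308.2,44.5,87)
"

```

```text
time_s: 17.53
position: [563.4, -309.1, 44.4]
tool_rot: [0.002, 0.727, 0.687, -0.006]
ft_force: [-10.3, -5.9, 10.2]
width: 0.457
t 17.53 pos [ 563.4 -309.1   44.4] yaw 86.75 shift cm [ 0.11  0.29 -0.01] F [-10.3  -5.9  10.2] w 0.457
turn deg [-0.34  0.68 -0.25] shift in turned frame [ 0.11  0.29 -0.01]
time_s: 17.7
position: [564.0, -309.0, 44.5]
tool_rot: [-0.0, 0.729, 0.685, -0.013]
ft_force: [-11.8, -8.4, 12.8]
width: 0.455
t 17.7 pos [ 564.  -309.    44.5] yaw 86.44 shift cm [ 0.09  0.23 -0.01] F [-11.8  -8.4  12.8] w 0.455
turn deg [-1.03  1.04 -0.57] shift in turned frame [ 0.09  0.23 -0.  ]
```

```bash

python3 -c "
from h import *
import pickle
f=cam('wrist');cv2.imwrite('pics/w11.png',f['pixels'][:,:,::-1]);pickle.dump(f,open('w11.pkl','wb'))
f=cam('top');cv2.imwrite('pics/t11.png',cv2.resize(f['pixels'][140:310,290:460,::-1],None,fx=3.5,fy=3.5));pickle.dump(f,open('t11.pkl','wb'))
f=cam('side');cv2.imwrite('pics/s11.png',cv2.resize(f['pixels'][150:300,170:400,::-1],None,fx=3.4,fy=3.4));pickle.dump(f,open('s11.pkl','wb'))
plan(566.3,-308.2,44.5,87)
"

```

```text
t 17.85 pos [ 564.3 -308.9   44.5] yaw 86.47 shift cm [ 0.08  0.19 -0.  ] F [-9.5 -7.5  9.7] w 0.454
turn deg [-0.99  1.05 -0.54] shift in turned frame [0.08 0.19 0.  ]
```

View pics/w11.png

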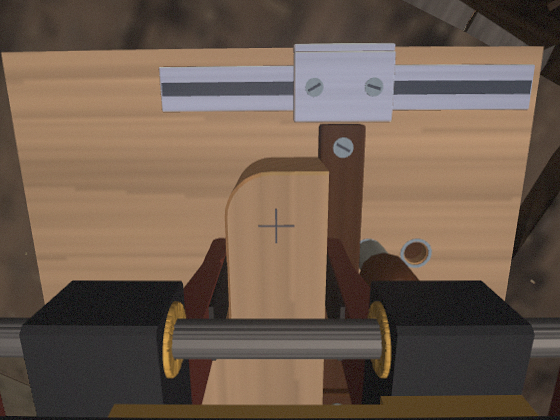

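View pics/t11.png

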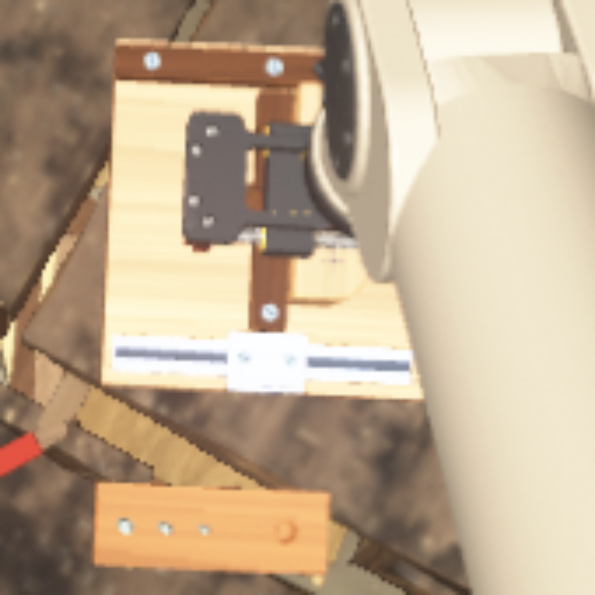

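View pics/s11.png

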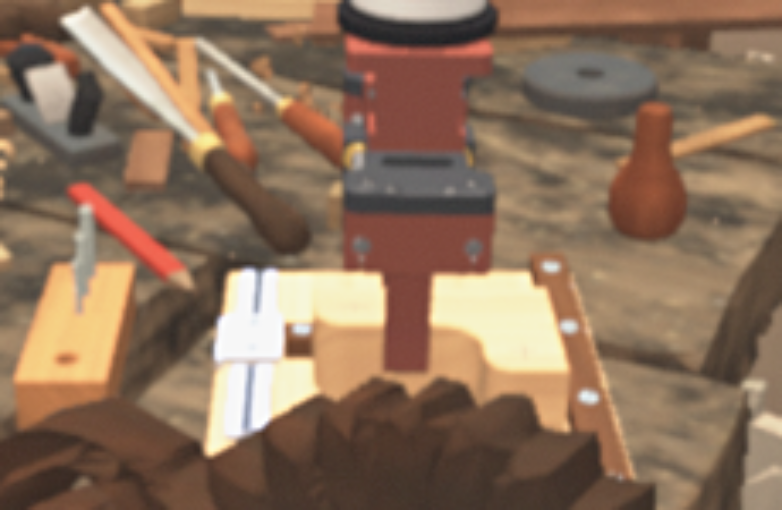

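```bash

python3 -c "
from h import *
import pickle
np.set_printoptions(suppress=True,precision=1)
t=pickle.load(open('t11.pkl','rb'));s=pickle.load(open('s11.pkl','rb'));w=pickle.load(open('w11.pkl','rb'))
O=np.array([641.1,-314.1,24]);a=np.radians(-3);B=np.array([[np.cos(a),-np.sin(a),0],[np.sin(a),np.cos(a),0],[0,0,1]])
A=lambda x,y:(290+x/3.5-.36,140+y/3.5-.36)
S=lambda x,y:(170+x/3.4-.35,150+y/3.4-.35)
F=lambda p:B.T@(p-O)
print('bar near ends',F(onz(t,*A(250,330),38)),F(onz(t,*A(286,332),38)))
print('bar screw',F(onz(t,*A(270,313),38)),'before',F(onz(pickle.load(open('top0.pkl','rb')),*A(341,316),38)))
print('br near end top', F(onz(t,*A(290,302),68)))
print('wrist near end L/R', F(onz(w,328,171,68)),F(onz(w,262,172,68)), 'bar screw w',F(onz(w,343,147,38)))
print('wrist bar R edge near/at', F(onz(w,319,130,38)),F(onz(w,365,130,38)))
print('side corner top right (short leg fence corner)',F(onz(s,*S(569,372),68)),'far corner',F(onz(s,*S(534,271),68)))
print('proj expected corners side',[(proj(s,O+B@np.array(p))-[170,150])*3.4 for p in ([0,22,44],[0,-63,44],[0,0,14],[0,0,0],[-120,22,44])])
print('left edge bracket dir w', F(onz(w,329,180,68))-F(onz(w,326,300,68)))
"

```

```text
bar near ends [-139.4   42.9   14. ] [-139.5   22.7   14. ]
bar screw [-129.3   32.    14. ] before [-129.1   -8.1   14. ]
br near end top [-125.4   25.4   44. ]
wrist near end L/R [-122.6   20.5   44. ] [-122.4   -4.1   44. ] bar screw w [-128.4   30.5   14. ]
wrist bar R edge near/at [-135.9   19.7   14. ] [-135.8   39.9   14. ]
side corner top right (short leg fence corner) [ -3.4 -63.4  44. ] far corner [-7.1 39.4 44. ]
proj expected corners side [array([550.6, 285.2]), array([575.1, 370.4]), array([553.1, 357.4]), array([551.5, 381.1]), array([318. , 285.9])]
left edge bracket dir w [-49.8  -0.    0. ]
```

```bash

python3 -m pendant '[[0.1,0.4,-0.15,-0.5,0.5,-0.5],[0.1,0.4,-0.1,-0.3,0.3,0]]'
python3 -c "
from h import *
plan(567,-308.9,44.5,87)
"

```

```text
time_s: 18.02
position: [568.4, -309.5, 45.6]
tool_rot: [-0.001, 0.727, 0.687, -0.006]
ft_force: [-2.1, -4.5, -1.6]
width: 0.451
t 18.02 pos [ 568.4 -309.5   45.6] yaw 86.8 shift cm [ 0.06 -0.14  0.11] F [-2.1 -4.5 -1.6] w 0.451
turn deg [-0.58  0.36 -0.2 ] shift in turned frame [ 0.06 -0.14  0.11]
```

```bash

python3 -m pendant '[[0.15,0.2,0.05,-0.4,0.3,-0.2],[0.15,0.2,0.05,0,0,0]]'
python3 -c "
from h import *
plan(567,-308.9,44.5,87)
"

```

```text
time_s: 18.18
position: [569.2, -309.6, 44.1]
tool_rot: [-0.002, 0.727, 0.687, -0.004]
ft_force: [-10.4, -4.9, 15.9]
width: 0.459
t 18.18 pos [ 569.2 -309.6   44.1] yaw 86.72 shift cm [ 0.06 -0.23 -0.04] F [-10.4  -4.9  15.9] w 0.459
turn deg [-0.54  0.19 -0.28] shift in turned frame [ 0.06 -0.23 -0.04]
```

```bash

python3 -m pendant '[[0.2,0.2,-0.08,-0.3,0.2,-0.2],[0.2,0.3,-0.03,0,0,0]]'
python3 -c "
from h import *
plan(567,-308.9,44.5,87)
"
python3 -m pendant '[[0.3,0.3,-0.03,-0.3,0.2,-0.2],[0.3,0.3,-0.03,0,0,0]]'
python3 -c "
from h import *
import pickle
plan(567,-308.9,44.5,87)
f=cam('wrist');cv2.imwrite('pics/w12.png',f['pixels'][:,:,::-1]);pickle.dump(f,open('w12.pkl','wb'))
f=cam('side');cv2.imwrite('pics/s12.png',cv2.resize(f['pixels'][150:300,170:400,::-1],None,fx=3.4,fy=3.4));pickle.dump(f,open('s12.pkl','wb'))
"

```

```text
time_s: 18.35
position: [569.2, -309.5, 44.1]
tool_rot: [-0.004, 0.728, 0.686, -0.006]
ft_force: [-14.3, -5.3, 15.1]
width: 0.453
t 18.35 pos [ 569.2 -309.5   44.1] yaw 86.63 shift cm [ 0.05 -0.23 -0.04] F [-14.3  -5.3  15.1] w 0.453
turn deg [-0.81  0.2  -0.37] shift in turned frame [ 0.05 -0.23 -0.04]
time_s: 18.52
position: [569.2, -309.4, 44.2]
tool_rot: [-0.005, 0.728, 0.685, -0.009]
ft_force: [-9.2, -7.8, 7.0]
width: 0.453
t 18.52 pos [ 569.2 -309.4   44.2] yaw 86.53 shift cm [ 0.03 -0.22 -0.02] F [-9.2 -7.8  7. ] w 0.453
turn deg [-1.18  0.38 -0.47] shift in turned frame [ 0.03 -0.22 -0.03]
```

View pics/w12.png

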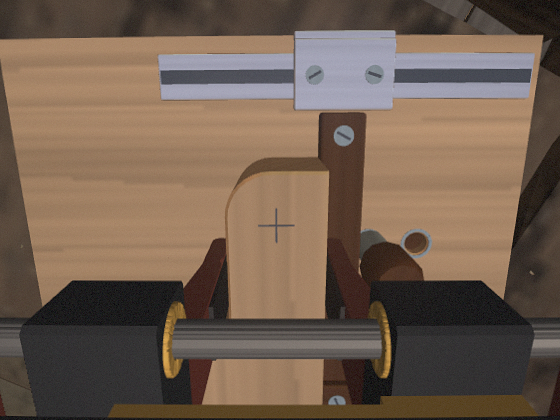

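View pics/s12.png

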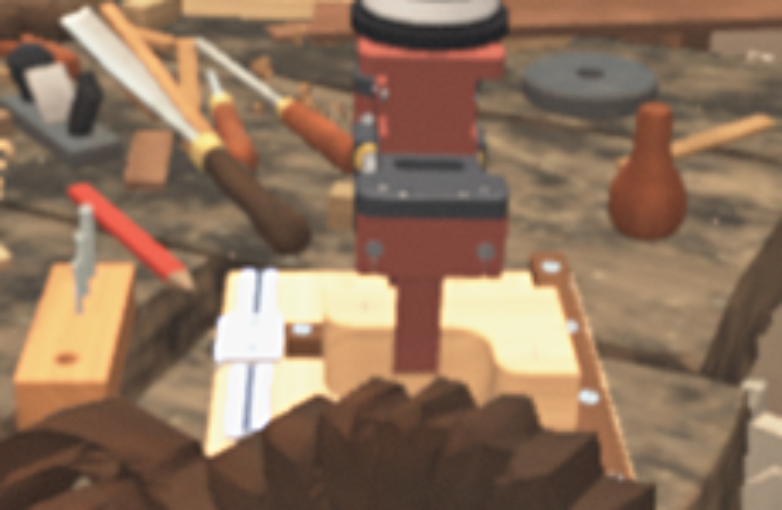

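```bash

python3 -c "
from h import *
import pickle
np.set_printoptions(suppress=True,precision=1)
w=pickle.load(open('w12.pkl','rb'))
O=np.array([641.1,-314.1,24]);a=np.radians(-3);B=np.array([[np.cos(a),-np.sin(a),0],[np.sin(a),np.cos(a),0],[0,0,1]])
F=lambda p:B.T@(p-O)
print(F(onz(w,328,171,68)),F(onz(w,343.5,136,38)))
print('edges',np.degrees(np.arctan2(*(onz(w,329,180,68)-onz(w,326.5,300,68))[1::-1])),np.degrees(np.arctan2(*(onz(w,319,130,38)-onz(w,320,165,38))[1::-1])))
for p in [(319,130),(365,130),(365,220),(362,230)]: print(F(onz(w,*p,38)))
plan(567,-308.9,44.5,87)
"

```

```text
[-117.3   20.1   44. ] [-128.    30.5   14. ]
edges 177.31997452307644 179.71719031748242
[-130.7   19.6   14. ]
[-130.6   39.9   14. ]
[-89.1  41.9  14. ]
[-84.2  40.7  14. ]
t 18.62 pos [ 569.3 -309.3   44.2] yaw 86.57 shift cm [ 0.  -0.2 -0. ] F [-11.6  -7.3   9.2] w 0.454
turn deg [-1.2  0.4 -0.4] shift in turned frame [ 0.  -0.2 -0. ]
```

```bash

python3 -m pendant '[[0.5,0.3,-0.03,-0.6,0.4,-0.3],[0.6,0.4,-0.02,-0.6,0.4,-0.3]]'
python3 -c "
from h import *
plan(567,-308.9,44.5,87)
"
python3 -m pendant '[[0.7,0.4,-0.03,-1.5,0.6,-0.6]]'
python3 -c "
from h import *
plan(567,-308.9,44.5,87)
"

```

```text
time_s: 18.78
position: [569.3, -309.3, 44.1]
tool_rot: [-0.003, 0.727, 0.687, -0.007]
ft_force: [-14.0, -14.1, 12.6]
width: 0.45
t 18.78 pos [ 569.3 -309.3   44.1] yaw 86.72 shift cm [ 0.03 -0.24 -0.03] F [-14.  -14.1  12.6] w 0.45
turn deg [-0.73  0.35 -0.28] shift in turned frame [ 0.03 -0.24 -0.04]
time_s: 18.87
position: [569.9, -309.2, 44.1]
tool_rot: [0.004, 0.725, 0.689, 0.001]
ft_force: [-7.3, -16.7, 3.9]
width: 0.454
t 18.87 pos [ 569.9 -309.2   44.1] yaw 87.03 shift cm [ 0.01 -0.29 -0.04] F [ -7.3 -16.7   3.9] w 0.454
turn deg [0.39 0.22 0.03] shift in turned frame [ 0.01 -0.29 -0.04]
```

```bash

python3 -m pendant '[[0.3,0.6,0,0,0.2,0],[0.3,0.7,0,-0.3,0.2,0]]'
python3 -c "
from h import *
plan(567,-308.9,44.5,87)
"
python3 -m pendant '[[0.35,0.9,-0.03,-0.8,0.2,0]]'
python3 -c "
from h import *
plan(567,-308.9,44.5,87)
"

```

```text
time_s: 19.03
position: [570.7, -309.4, 43.8]
tool_rot: [-0.003, 0.728, 0.686, -0.005]
ft_force: [-21.9, -4.4, 19.7]
width: 0.452
t 19.03 pos [ 570.7 -309.4   43.8] yaw 86.61 shift cm [ 0.03 -0.37 -0.06] F [-21.9  -4.4  19.7] w 0.452
turn deg [-0.63  0.18 -0.39] shift in turned frame [ 0.03 -0.37 -0.07]
time_s: 19.12
position: [571.6, -309.4, 43.6]
tool_rot: [-0.004, 0.729, 0.685, -0.006]
ft_force: [-28.4, -6.2, 24.5]
width: 0.45
t 19.12 pos [ 571.6 -309.4   43.6] yaw 86.44 shift cm [ 0.03 -0.46 -0.09] F [-28.4  -6.2  24.5] w 0.45
turn deg [-0.79  0.23 -0.56] shift in turned frame [ 0.03 -0.46 -0.09]
```

```bash

python3 -m pendant '[[0.6,0.4,-0.08,-0.8,0.2,-0.5]]' - 55
python3 -c "
from h import *
plan(567,-308.9,44.5,87)
"
python3 -m pendant '[[0.6,0.4,-0.06,-0.6,0.2,-0.3]]'
python3 -c "
from h import *
import pickle
plan(567,-308.9,44.5,87)
f=cam('wrist');cv2.imwrite('pics/w13.png',f['pixels'][:,:,::-1]);pickle.dump(f,open('w13.pkl','wb'))
f=cam('side');cv2.imwrite('pics/s13.png',cv2.resize(f['pixels'][150:300,170:400,::-1],None,fx=3.4,fy=3.4));pickle.dump(f,open('s13.pkl','wb'))
f=cam('top');cv2.imwrite('pics/t13.png',cv2.resize(f['pixels'][140:310,290:460,::-1],None,fx=3.5,fy=3.5));pickle.dump(f,open('t13.pkl','wb'))
plan(567,-308.9,44.5,87)
"

```

```text
time_s: 19.2
position: [571.6, -309.1, 43.7]
tool_rot: [-0.0, 0.727, 0.687, -0.005]
ft_force: [-0.3, -17.3, -5.5]
width: 0.449
t 19.2 pos [ 571.6 -309.1   43.7] yaw 86.72 shift cm [-0.01 -0.46 -0.07] F [ -0.3 -17.3  -5.5] w 0.449
turn deg [-0.42  0.42 -0.28] shift in turned frame [-0.   -0.46 -0.08]
time_s: 19.28
position: [571.7, -309.0, 43.7]
tool_rot: [0.002, 0.727, 0.687, -0.005]
ft_force: [-9.3, -13.4, 6.0]
width: 0.449
t 19.28 pos [ 571.7 -309.    43.7] yaw 86.75 shift cm [-0.01 -0.47 -0.08] F [ -9.3 -13.4   6. ] w 0.449
turn deg [-0.2   0.6  -0.25] shift in turned frame [-0.01 -0.47 -0.08]
t 19.43 pos [ 571.7 -309.1   43.7] yaw 86.73 shift cm [-0.01 -0.47 -0.08] F [ -9.6 -12.8   6. ] w 0.451
turn deg [-0.22  0.59 -0.27] shift in turned frame [-0.01 -0.47 -0.08]
```

View pics/w13.png

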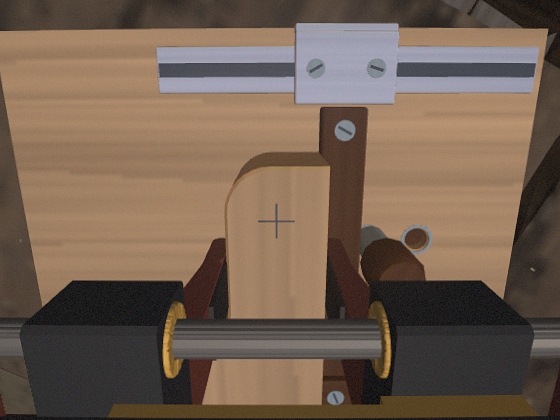

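View pics/s13.png

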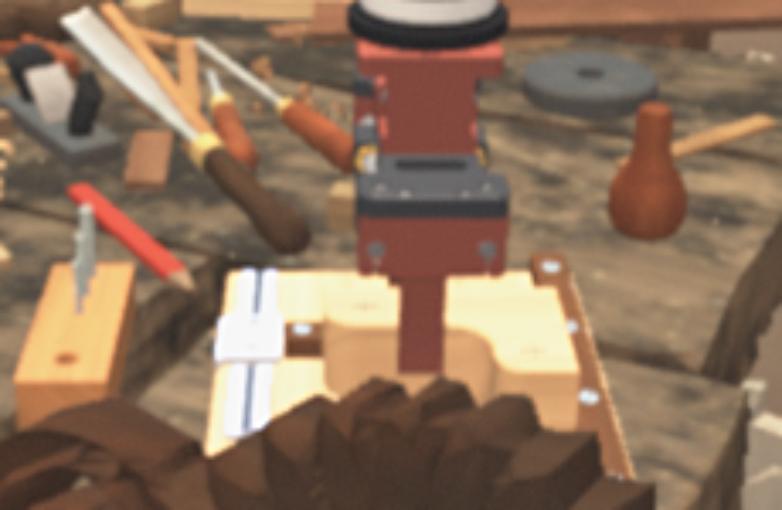

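View pics/t13.png

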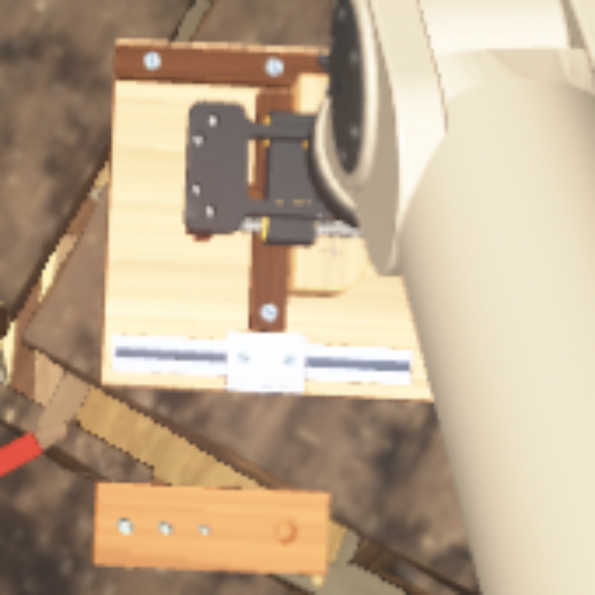

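```bash

python3 -m pendant '[[0.6,0.6,-0.05,-0.3,0.5,-0.3]]'
python3 -c "
from h import *
plan(567,-308.9,44.5,87)
"
python3 -m pendant '[[0.6,0.6,-0.05,-0.3,0.4,-0.3]]'
python3 -c "
from h import *
plan(567,-308.9,44.5,87)
"

```

```text
time_s: 19.52
position: [571.6, -309.0, 43.7]
tool_rot: [-0.001, 0.727, 0.687, -0.007]
ft_force: [-23.0, -10.0, 19.6]
width: 0.454
t 19.52 pos [ 571.6 -309.    43.7] yaw 86.73 shift cm [-0.01 -0.47 -0.08] F [-23.  -10.   19.6] w 0.454
turn deg [-0.58  0.48 -0.28] shift in turned frame [-0.01 -0.46 -0.08]
time_s: 19.6
position: [571.5, -309.1, 43.7]
tool_rot: [-0.003, 0.727, 0.686, -0.009]
ft_force: [-17.7, -10.3, 13.5]
width: 0.454
t 19.6 pos [ 571.5 -309.1   43.7] yaw 86.71 shift cm [-0.01 -0.46 -0.08] F [-17.7 -10.3  13.5] w 0.454
turn deg [-0.96  0.46 -0.3 ] shift in turned frame [-0.01 -0.46 -0.08]
```

```bash

python3 -m pendant '[[0.9,0.6,-0.12,-0.8,0.5,-0.3]]'
python3 -c "
from h import *
plan(567,-308.9,44.5,87)
"
python3 -m pendant '[[0.9,0.6,-0.12,-0.5,0.4,-0.3]]'
python3 -c "
from h import *
plan(567,-308.9,44.5,87)
"

```

```text
time_s: 19.68
position: [571.7, -308.9, 43.8]
tool_rot: [-0.002, 0.727, 0.686, -0.008]
ft_force: [-12.7, -22.1, 1.8]
width: 0.452
t 19.68 pos [ 571.7 -308.9   43.8] yaw 86.67 shift cm [-0.02 -0.47 -0.06] F [-12.7 -22.1   1.8] w 0.452
turn deg [-0.78  0.54 -0.34] shift in turned frame [-0.02 -0.47 -0.07]
time_s: 19.77
position: [571.7, -308.9, 43.8]
tool_rot: [-0.001, 0.728, 0.686, -0.01]
ft_force: [-15.1, -17.0, 5.9]
width: 0.451
t 19.77 pos [ 571.7 -308.9   43.8] yaw 86.61 shift cm [-0.02 -0.47 -0.06] F [-15.1 -17.    5.9] w 0.451
turn deg [-0.88  0.72 -0.4 ] shift in turned frame [-0.02 -0.47 -0.07]
```

```bash

python3 -m pendant '[[0.8,0.8,-0.14,-0.7,0.6,-0.4]]'
python3 -c "
from h import *
plan(567,-308.9,44.5,87)
for i in range(6): cam('top')
plan(567,-308.9,44.5,87)
import pickle
f=cam('side');cv2.imwrite('pics/s14.png',f['pixels'][:,:,::-1]);pickle.dump(f,open('s14.pkl','wb'))
f=cam('top');cv2.imwrite('pics/t14.png',f['pixels'][:,:,::-1])
f=cam('wrist');cv2.imwrite('pics/w14.png',f['pixels'][:,:,::-1])
plan(567,-308.9,44.5,87)
"

```

```text
time_s: 19.85
position: [571.7, -309.0, 43.8]
tool_rot: [-0.003, 0.727, 0.686, -0.01]
ft_force: [-26.1, -11.2, 16.2]
width: 0.456
t 19.85 pos [ 571.7 -309.    43.8] yaw 86.67 shift cm [-0.02 -0.47 -0.06] F [-26.1 -11.2  16.2] w 0.456
turn deg [-1.05  0.65 -0.34] shift in turned frame [-0.02 -0.47 -0.07]
t 20.15 pos [ 571.7 -308.9   43.8] yaw 86.66 shift cm [-0.02 -0.47 -0.06] F [-21.7 -13.3  12.6] w 0.454
turn deg [-1.03  0.63 -0.35] shift in turned frame [-0.02 -0.47 -0.07]
t 20.3 pos [ 571.7 -309.    43.8] yaw 86.66 shift cm [-0.02 -0.47 -0.07] F [-21.8 -13.3  12.2] w 0.453
turn deg [-1.03  0.63 -0.35] shift in turned frame [-0.01 -0.47 -0.07]
```

View pics/s14.png

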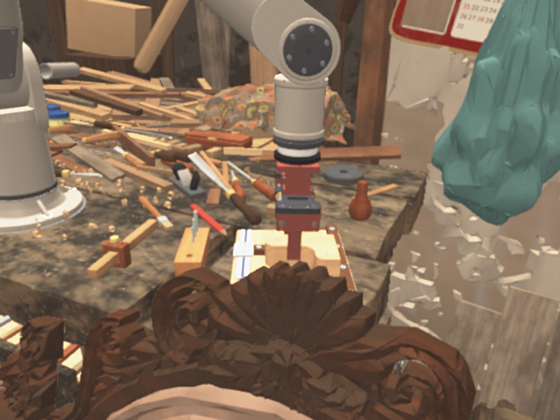

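View pics/w14.png

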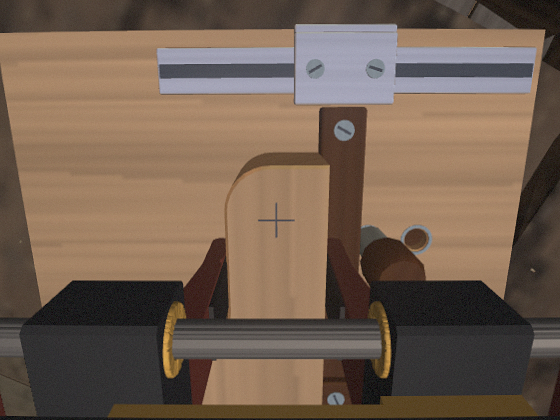

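View pics/t14.png

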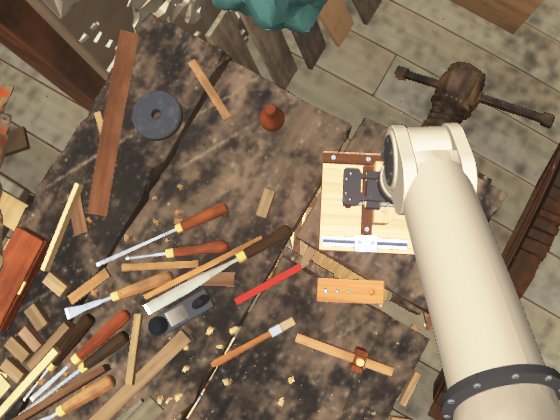

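```bash

python3 -c "
from h import *
print(env.close_job())
plan(567,-308.9,44.5,87)"

```

```text
the job is handed in; nothing more can be done
None
the job is handed in; nothing more can be done
```

The pin is in the middle hole and the bracket is held pressed into the corner. I handed the job in at about 20.3 s of the 67 s allowed, and no verdict was reported.

**What I did:** I took the pin from its block, set it in the middle hole until the downward travel stopped on its shoulder, and let go. I then gripped the bracket across its long leg, high enough for the fingers to clear the bar. I laid it flat, slid it and the bar up to the pin, and pressed it onto the back fence, still gripped at about 55 N.

**Last checks:**
- **Forces:** the wrist held steady at about 22 N toward the fence, 13 N toward the bar and pin, and 12 N downward. These are totals, so I could not read each contact on its own.
- **Bar:** the top view put it at +32 mm along the fence, which is its place against the pin.
- **Bracket:** its near end measured about -118.5 mm (wrist) and -121.4 mm (top) from the fence face; -120 mm is seated. Its angle was about 0.3° off the board. I did not measure its flatness directly; the tool is tilted about 1.2°.
- **Pin:** it was upright and home when released. I did not measure it again after loading it; the wrist view still shows it in place beside the bar.
- **Other things:** the offcut, pencil and bulb handle look unmoved in the final pictures.

**What disagreed:** the first push to the fence stalled on friction about 3 mm short, which the pictures showed, so I eased the downward load and pushed again. After that, the fingers slid about 2 mm along the bracket while it rested on the fence. The tool therefore stands that much ahead of where I had planned.

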